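# Core bits from the drip stand to the carrying board

## Robot

A 7-joint arm with a two-finger parallel gripper is mounted at the origin on a cart in front of the work surface, level with it; the furniture and walls round the work are solid. World frame = base frame: x ahead of the robot, y to its left, z up, the work surface at z = 0. Lengths are in m, angles in degrees, forces in N, time in s.
With the tool pointing down it reaches from about 0.425 to 0.875 m from the base axis. Payload 4.7 kg.
Tool frame: the origin (TCP) lies on the centre line of the jaws, within the pads' length; the fingertips stand 8 mm ahead of it and the grasp point (between the pads) lies 11 mm behind it; z points along the fingers, y is the direction in which the jaws open and shut (so a half turn about z gives the same grasp; the last joint's range is limited). The gripper opens to 87 mm and grips with 3 to 60 N. Pads are 19 mm wide; open, the fingers measure 117 mm over their backs; the gripper's body (75 mm by 190 mm) begins 51 mm behind the grasp point.
Start: joints at [-74.307, 18.392, -4.016, 83.108, 1.295, 78.541, -3.26], TCP at [0.167, 0.628, 0.231] pointing down, gripper open.
Joint ranges: [-163.93, 163.93], [-17.29, 119.83], [-79.2, 71.16], [3.27, 140.29], [-89.18, 269.18], [5.43, 117.66], [-154.24, 154.24]. Speed limits (degrees/s): [147.25, 147.25, 180, 180, 180, 180, 180].

## Interface

Orientations are given as [roll, pitch, yaw] about the fixed x, y, z axes, in that order (R = Rz(yaw) Ry(pitch) Rx(roll)).
In Python, from cell import status, vision, workorder gives the robot as it stands.
- The arm moves only by the tool step_arm, never from a script. Its argument "series" is a list of rows, each an object of numbers: "ax", "ay", "az": the turn, a rotation vector about the world's x, y, z in degrees; "x", "y", "z": the shift along the world's x, y, z in m; "claw": the opening in per cent of the stroke, from 0 (shut) to 100 (fully open). In form: [{"ax": .., "ay": .., "az": .., "x": .., "y": .., "z": .., "claw": ..}, ...]. A call has 1 to 12 rows; each row is the pose to reach, as a shift and turn from the pose commanded when the call began; what a row does not reach only later rows make up. A row lasts 1/10 s, in which the tool goes at most 50 mm and 8.59 degrees, less where a joint would pass 70% of its speed; a pose out of reach is approached as far as the arm can. A call with a gripper value outside its range is refused whole. The fingers move at their own pace and stop on an object; "squeeze" is the grip in N (left out, the last holds). Time passes only in rows, so rows that repeat a pose let the fingers close. It gives the time, the measured TCP pose, the force and the opening at its end, in the units of the state.
- status.get_obs(): the state, without advancing time (a new reading comes with each control period).
- vision.read_camera(name): name is "scene" or "top" or "wrist"; returns the picture (400x640x3 uint8, red, green, blue); there is no depth.
- vision.camera_params(name): a dict with "fovy" (degrees; the focal length in pixels is half the picture's height over the tangent of half this angle, whatever the lens; pixels are square), "cx", "cy" (the principal point, pixels), "dist" ([k1, k2, p1, p2, k3] as OpenCV has them; the pictures are not rectified), "eye" and "orientation" of the camera in the world; the wrist camera has in their place "tool_from_camera" (4x4, takes a point from camera to tool coordinates, whose origin is the TCP and whose axes are the flange's). Camera axes: x right, y down, z forward; pixel columns grow to the right and rows downward; lengths in m; the calibration is good to about 2 mm. A picture is of the moment at which its call begins: read the wrist's pose just before it. camera_params takes no time and is no camera call.
- workorder.sign_off(): hands the job in, once; it reports no verdict.
The state is a dict: "time_s": time; "qpos": joint angles; "joint_velocities": joint speeds; "effort": joint torques, N m; "tool_pos": TCP position; "tool_rot": TCP orientation; "force": force on the tool from outside, world axes, zero at the start; "wrist_torque": the same for the moment, N m; "grip_width": finger opening in m.
Only numpy, scipy, OpenCV 4.12 (cv2) and the standard library are available. Lean on these libraries where they do the work, as an engineer would, in place of code of your own. Each camera call takes 0.05 s, during which the arm holds its last target.

## Task

The four rinsed diamond core bits stand on the steel drip stand in the order in which the job's holes will be drilled. Move them to the dowels of the wooden carrying board in the same order: the bit nearest the red end of the stand goes on the dowel nearest the red end of the board, and so on down the row. Lower each one fully home over its dowel, upright, before letting go; do not drop any, because the diamond rims chip.

Things in the scene. Friction and masses are not known exactly. Their poses are not given: they have to be found in the camera images.
- bit_yellow: yellow diamond core bit standing mouth down: tube 36 mm outside, 31 mm inside diameter, 60 mm high, closed on top, where a bare steel round hub stands in the middle, 24 mm in diameter, 28 mm high (27 mm flange on its lowest 3 mm); 88 mm in all, about 0.2 kg. Grip the hub from above. Origin: centre of the mouth, at the bottom; z up through the hub.
- bit_blue: blue diamond core bit standing mouth down: tube 44 mm outside, 39 mm inside diameter, 60 mm high, closed on top, where a bare steel round hub stands in the middle, 24 mm in diameter, 28 mm high (27 mm flange on its lowest 3 mm); 88 mm in all, about 0.25 kg. Grip the hub from above. Origin: centre of the mouth, at the bottom; z up through the hub.
- bit_green: green diamond core bit standing mouth down: tube 52 mm outside, 47 mm inside diameter, 60 mm high, closed on top, where a bare steel round hub stands in the middle, 24 mm in diameter, 28 mm high (27 mm flange on its lowest 3 mm); 88 mm in all, about 0.31 kg. Grip the hub from above. Origin: centre of the mouth, at the bottom; z up through the hub.
- bit_black: black diamond core bit standing mouth down: tube 60 mm outside, 55 mm inside diameter, 60 mm high, closed on top, where a bare steel round hub stands in the middle, 24 mm in diameter, 28 mm high (27 mm flange on its lowest 3 mm); 88 mm in all, about 0.37 kg. Grip the hub from above. Origin: centre of the mouth, at the bottom; z up through the hub.
- drip_stand: fixed steel stand, 94 mm wide (x), 293 mm long (y), where the bits stand in a row at the start. Origin: centre of its underside; y runs along the row to the red end block, which is no higher than the seats; the other end is bare steel. Seats at z = 20 mm, x = 0, y = +105, +35, -35, -105 mm. It may face any way round.
- carrying_board: fixed plywood board, 92 mm wide (x), 294 mm long (y). Origin: centre of its underside; y runs to the end painted red (flush with the top). Top at z = 20 mm; four dowels at x = 0, y = +105, +35, -35, -105 mm, 14 mm in diameter, 45 mm high, tapered tip, 21 mm collar at the foot. A bit fully home has its origin at z = 20 mm. It may face any way round.
- seat_yellow: the seat of the drip stand on which the yellow bit stands at the start, so it marks that bit's place in the first row: grey rubber mat 66 mm square with a yellow dot in each corner and a steel pin in the middle, 14 mm in diameter, 45 mm high; fixed. Origin: foot of the pin, on the mat.
- seat_blue: the seat of the drip stand on which the blue bit stands at the start, so it marks that bit's place in the first row: grey rubber mat 66 mm square with a blue dot in each corner and a steel pin in the middle, 14 mm in diameter, 45 mm high; fixed. Origin: foot of the pin, on the mat.
- seat_green: the seat of the drip stand on which the green bit stands at the start, so it marks that bit's place in the first row: grey rubber mat 66 mm square with a green dot in each corner and a steel pin in the middle, 14 mm in diameter, 45 mm high; fixed. Origin: foot of the pin, on the mat.
- seat_black: the seat of the drip stand on which the black bit stands at the start, so it marks that bit's place in the first row: grey rubber mat 66 mm square with a black dot in each corner and a steel pin in the middle, 14 mm in diameter, 45 mm high; fixed. Origin: foot of the pin, on the mat.
Mind the look-alikes: they are no part of the job. Leave any pink or purple look-alike of the bit_yellow alone.

How it is judged:
By the outcome, as a careful person would: the job done as asked, in the order asked, and still so for the second after the job is handed in, with the robot touching nothing.
It also fails if it takes over 115 s, if anything falls off the work surface, if the arm or the gripper's body presses on something with over 40 N, if the wrist force passes 120 N, or if a joint passes its speed limit or range.

## Working session

There is one attempt and no reset: what is moved stays moved. The work goes in short steps, Python scripts to look and compute and a tool call to move; the robot and the scene stay as the last step left them, time stands still between calls to the robot, and variables do not carry over. Pictures are saved under pics/ and viewed, and the job is handed in when it is done.

Besides the shell and the picture viewer there is one more tool, called after ">>>" by a JSON object that holds its "api" and its "payload". step_arm: Moves the arm, as the interface text tells. Its arguments: {"type":"object","properties":{"series":{"type":"array"},"squeeze":{"type":"number"}},"required":["series"]}

```bash
mkdir -p pics; ls; python3 - <<'E'
from cell import status, vision
import cv2
print(status.get_obs())
for n in ["scene","top","wrist"]:
    print(n,vision.camera_params(n))
    cv2.imwrite(f"pics/{n}0.png",vision.read_camera(n)[:,:,::-1])
E
```

```text
pics
{'time_s': 0.0, 'qpos': array([-74.30368805,  18.44097814,  -4.01463677,  83.17585499,
         1.29316992,  78.54003143,  -3.25890119]), 'joint_velocities': array([ 0.0043128 , -0.01428684,  0.00458674, -0.01570399,  0.0034462 ,
        0.02558834,  0.06519709]), 'effort': array([ 2.62174963e-04, -4.91278625e+01, -4.03711153e-01, -3.12537718e+01,
       -6.39635813e-02,  4.33050294e-02,  1.68284414e-04]), 'tool_pos': array([0.16691709, 0.62764052, 0.22943127]), 'tool_rot': array([-1.79888273e+02,  4.23393779e-03,  1.65113347e+02]), 'force': array([-0.19749043,  0.30662225,  1.03890283]), 'wrist_torque': array([ 0.01906279, -0.05745662,  0.06438277]), 'grip_width': 0.08675949370008068}
scene {'fovy': 48.229372374334915, 'cx': 317.42860070512717, 'cy': 198.328120818218, 'dist': array([-0.0240875,  0.       ,  0.       ,  0.       ,  0.       ]), 'eye': array([-0.38590496,  0.63900855,  0.61758585]), 'orientation': array([-116.07291196,   -1.27851309, -121.25142366])}
top {'fovy': 53.633892708735765, 'cx': 317.1537466681516, 'cy': 195.44658739255001, 'dist': array([0.02129513, 0.        , 0.        , 0.        , 0.        ]), 'eye': array([0.38721647, 0.0279809 , 1.08582411]), 'orientation': array([-170.83791684,   -0.53269043,  -91.18053343])}
wrist {'fovy': 61.27969643575744, 'cx': 322.289819827003, 'cy': 204.24293680017715, 'dist': array([0.0213521, 0.       , 0.       , 0.       , 0.       ]), 'tool_from_camera': array([[-2.76030945e-04, -9.70022819e-01, -2.43013691e-01,
         6.53022609e-02],
       [ 9.99999622e-01, -4.68080513e-04,  7.32542837e-04,
         5.05546320e-04],
       [-8.24333240e-04, -2.43013397e-01,  9.70022582e-01,
        -1.54145170e-01],
       [ 0.00000000e+00,  0.00000000e+00,  0.00000000e+00,
         1.00000000e+00]])}
```

View pics/scene0.png

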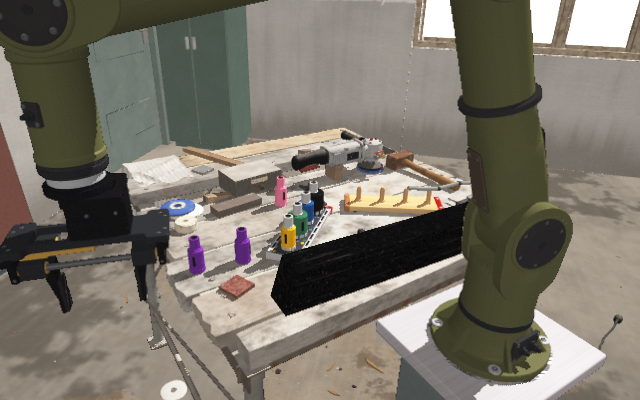

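View pics/top0.png

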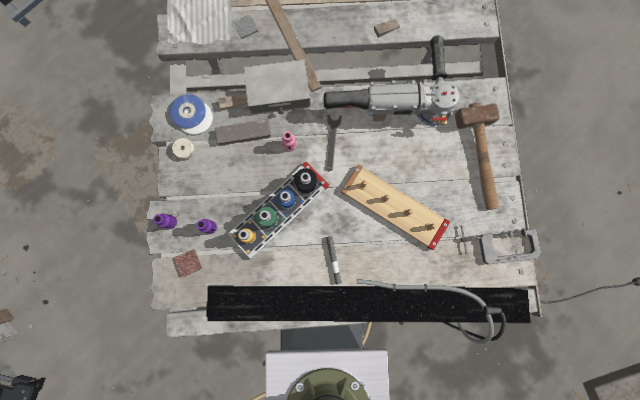

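View pics/wrist0.png

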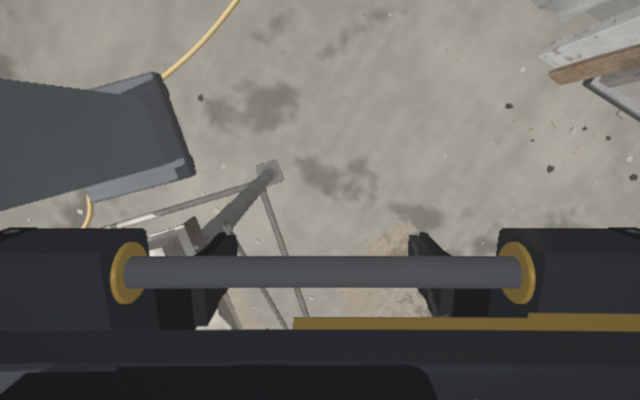

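```bash
cat > h.py <<'E'
import numpy as np,cv2
from cell import status,vision
from scipy.spatial.transform import Rotation as R
def cam(n,obs=None):
    p=vision.camera_params(n); f=200/np.tan(np.radians(p['fovy']/2))
    K=np.array([[f,0,p['cx']],[0,f,p['cy']],[0,0,1]])
    if n=='wrist':
        obs=obs or status.get_obs()
        T=np.eye(4);T[:3,:3]=R.from_euler('xyz',obs['tool_rot'],degrees=True).as_matrix();T[:3,3]=obs['tool_pos']
        T=T@p['tool_from_camera']
        return K,p['dist'],T[:3,:3],T[:3,3]
    return K,p['dist'],R.from_euler('xyz',p['orientation'],degrees=True).as_matrix(),p['eye']
def back(c,uv,z):
    K,d,Rm,e=c
    n=cv2.undistortPoints(np.array(uv,float).reshape(-1,1,2),K,d)[:,0]
    r=np.c_[n,np.ones(len(n))]@Rm.T
    return e+r*((z-e[2])/r[:,2])[:,None]
def proj(c,P):
    K,d,Rm,e=c
    q=(np.array(P,float).reshape(-1,3)-e)@Rm
    return cv2.projectPoints(q,np.zeros(3),np.zeros(3),K,d)[0][:,0]
def shot(n,name,box=None,s=1):
    o=status.get_obs();im=vision.read_camera(n)[:,:,::-1]
    cv2.imwrite(f'pics/{name}_full.png',im)
    return o,im
def crop(im,name,x0,y0,w,h,s):
    c=cv2.resize(im[y0:y0+h,x0:x0+w],None,fx=s,fy=s,interpolation=cv2.INTER_CUBIC)
    c=np.ascontiguousarray(c)
    for x in range((x0//10+1)*10,x0+w,10):
        X=(x-x0)*s; cv2.line(c,(X,0),(X,6 if x%50 else 14),(0,0,255),1)
        if x%50==0: cv2.putText(c,str(x),(X+2,12),0,.4,(0,0,255),1)
    for y in range((y0//10+1)*10,y0+h,10):
        Y=(y-y0)*s; cv2.line(c,(0,Y),(6 if y%50 else 14,Y),(0,0,255),1)
        if y%50==0: cv2.putText(c,str(y),(2,Y-2),0,.4,(0,0,255),1)
    cv2.imwrite(f'pics/{name}.png',c)
E
python3 - <<'E'
from h import *
im=cv2.imread('pics/top0.png')
crop(im,'c1',220,155,120,110,5)
crop(im,'c2',335,155,125,100,6)
c=cam('top')
print(back(c,[(207,288),(530,288)],0.1),back(c,[(207,320),(530,320)],0.0))
im=cv2.imread('pics/scene0.png')
crop(im,'c3',170,150,280,170,2)
E
```

```text
[[ 0.3243032   0.28670652  0.1       ]
 [ 0.30862952 -0.49632036  0.1       ]] [[ 0.23592688  0.31075814  0.        ]
 [ 0.21863299 -0.54027352  0.        ]]
```

View pics/c1.png

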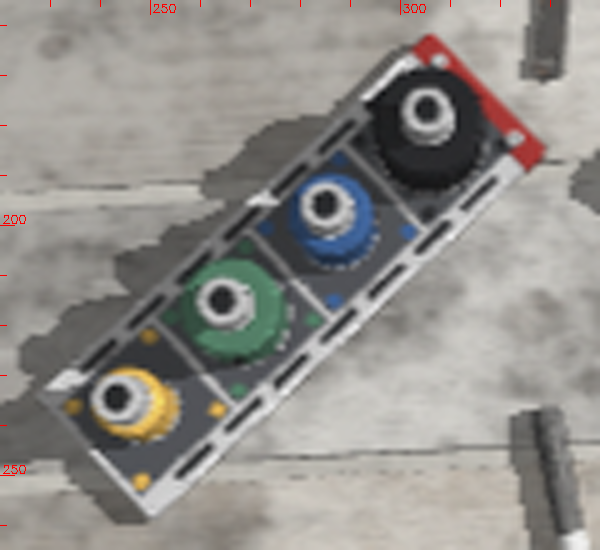

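View pics/c2.png

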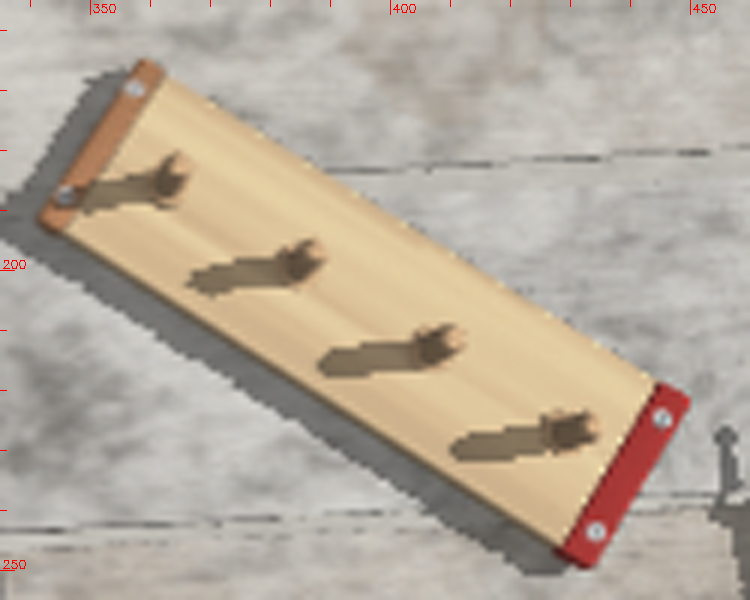

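View pics/c3.png

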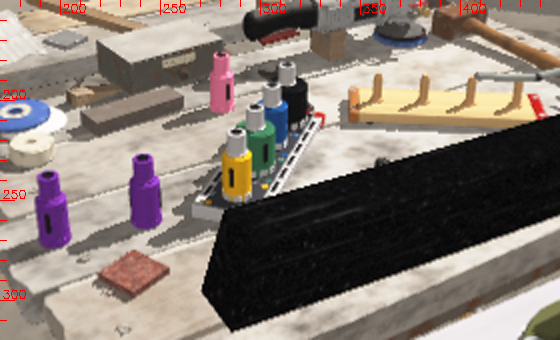

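```bash
cat >> h.py <<'E'
def fitrow(P):
    "P: 4 xy ordered from red end; returns centre, yaw(deg), fitted points, resid mm"
    y=np.array([.105,.035,-.035,-.105]);P=np.array(P)[:,:2]
    c=P.mean(0); d=(P*y[:,None]).sum(0); sc=np.linalg.norm(d)/(y@y); d/=np.linalg.norm(d)
    F=c+y[:,None]*d
    # local y axis = d -> yaw = angle(d)-90
    return c,np.degrees(np.arctan2(d[1],d[0]))-90,F,sc,(P-F)*1000
E
python3 - <<'E'
from h import *
np.set_printoptions(precision=4,suppress=True)
c=cam('top')
h=[(428,112),(325,204),(222,300),(117,398)]
for r in fitrow(back(c,[(220+(a+.5)/5-.5,155+(b+.5)/5-.5) for a,b in h],.108)): print(r)
d=[(588,425),(452,337),(315,252),(180,165)]
for r in fitrow(back(c,[(335+a/6-.4,155+b/6-.4) for a,b in d],.063)): print(r)
d=[(150,60),(40,216),(690,402),(592,566)]
P=back(c,[(335+a/6-.4,155+b/6-.4) for a,b in d],.02);print(P,P.mean(0))
d=[(430,35),(547,152),(45,392),(150,515)]
P=back(c,[(220+a/5-.4,155+b/5-.4) for a,b in d],.02);print(P,P.mean(0))
# barrier height from scene cam: corners
cs=cam('scene')
print(back(cs,[(273,312),(285,312)],0.0))
for z in(0.0,.1,.15,.2): print(z,back(cs,[(290,253)],z))
E
```

```text
[0.5224 0.1225]
-137.74802654931358
[[0.593  0.0448]
 [0.5459 0.0966]
 [0.4989 0.1485]
 [0.4518 0.2003]]
0.9969964224583877
[[-0.6154 -0.0135]
 [ 0.4435  0.4175]
 [ 0.2524 -0.0165]
 [-0.0805 -0.3875]]
[ 0.5263 -0.1967]
-214.35922664704322
[[ 0.467  -0.2834]
 [ 0.5065 -0.2256]
 [ 0.546  -0.1678]
 [ 0.5855 -0.11  ]]
0.9901634078896723
[[ 0.5971  1.1788]
 [ 0.395  -0.1874]
 [-0.6382 -0.3195]
 [-0.3539 -0.6719]]
[[ 0.643  -0.1046  0.02  ]
 [ 0.5711 -0.0517  0.02  ]
 [ 0.4805 -0.3418  0.02  ]
 [ 0.4082 -0.2927  0.02  ]] [ 0.5257 -0.1977  0.02  ]
[[ 0.6543  0.0445  0.02  ]
 [ 0.5873 -0.0185  0.02  ]
 [ 0.4615  0.2538  0.02  ]
 [ 0.3952  0.1973  0.02  ]] [0.5246 0.1193 0.02  ]
[[0.2736 0.33   0.    ]
 [0.2614 0.3085 0.    ]]
0.0 [[0.4523 0.1948 0.    ]]
0.1 [[0.3165 0.2668 0.1   ]]
0.15 [[0.2487 0.3027 0.15  ]]
0.2 [[0.1808 0.3387 0.2   ]]
```

Candidates in the top picture. In the stand row: black hub (305,177), blue (285,196), green (264,215) and yellow (243,235). Look-alikes off the stand: purple (165,220) and (207,226), pink (289,140). The crop shows the stand row unambiguously: the red block is next to black, and the mat dots match the bits. The board's red end is at (440,235), so black goes there first.

I'll move over to the stand for a close wrist view.

>>> {"api": "step_arm", "payload": {"series": [{"z": 0.04},{"x": 0.02,"y": -0.025,"z": 0.07,"az": -3},{"x": 0.045,"y": -0.06,"z": 0.07,"az": -6},{"x": 0.07,"y": -0.1,"z": 0.07,"az": -9},{"x": 0.1,"y": -0.14,"z": 0.07,"az": -12},{"x": 0.13,"y": -0.18,"z": 0.07,"az": -15},{"x": 0.16,"y": -0.22,"z": 0.07,"az": -18},{"x": 0.19,"y": -0.26,"z": 0.07,"az": -21},{"x": 0.22,"y": -0.3,"z": 0.07,"az": -24},{"x": 0.25,"y": -0.34,"z": 0.07,"az": -27},{"x": 0.28,"y": -0.38,"z": 0.07,"az": -30},{"x": 0.31,"y": -0.42,"z": 0.07,"az": -33}]}}

```text
invalid input
```

>>> {"api": "step_arm", "payload": {"series": [{"x": 0.03,"y": -0.04},{"x": 0.06,"y": -0.08},{"x": 0.09,"y": -0.12},{"x": 0.11,"y": -0.15},{"x": 0.115,"y": -0.16},{"x": 0.115,"y": -0.16},{"x": 0.115,"y": -0.16}]}}

```text
invalid input
```

```bash
python3 - <<'E'
from h import *
np.set_printoptions(precision=4,suppress=True)
o,im=shot('wrist','w1')
print(o['time_s'],o['tool_pos'],o['tool_rot'],o['qpos'])
np.save('w1.npy',np.r_[o['tool_pos'],o['tool_rot']])
E
```

```text
0.15 [0.1669 0.6278 0.2297] [-179.9116    0.0059  165.1162] [-74.3092  18.4309  -4.0145  83.1603   1.2954  78.5425  -3.2615]
```

View pics/w1_full.png

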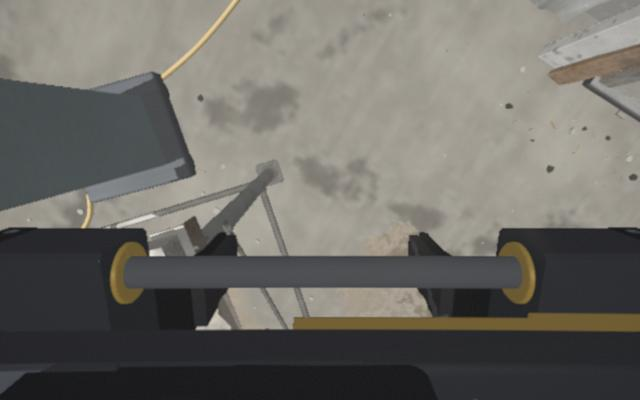

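The rows probably need every key, so I'll test with one full row.

>>> {"api": "step_arm", "payload": {"series": [{"ax": 0,"ay": 0,"az": 0,"x": 0,"y": 0,"z": 0.04,"claw": 100}]}}

```text
time_s: 0.3
tool_pos: [0.1663, 0.6249, 0.2641]
tool_rot: [-179.3, 0.0, 165.1]
force: [-0.3, 1.2, 0.2]
grip_width: 0.087
```

>>> {"api": "step_arm", "payload": {"series": [{"ax": 0,"ay": 0,"az": -3,"x": 0.02,"y": -0.025,"z": 0.03,"claw": 100},{"ax": 0,"ay": 0,"az": -6,"x": 0.045,"y": -0.06,"z": 0.03,"claw": 100},{"ax": 0,"ay": 0,"az": -9,"x": 0.07,"y": -0.1,"z": 0.03,"claw": 100},{"ax": 0,"ay": 0,"az": -12,"x": 0.1,"y": -0.14,"z": 0.03,"claw": 100},{"ax": 0,"ay": 0,"az": -15,"x": 0.13,"y": -0.18,"z": 0.03,"claw": 100},{"ax": 0,"ay": 0,"az": -18,"x": 0.16,"y": -0.22,"z": 0.03,"claw": 100},{"ax": 0,"ay": 0,"az": -21,"x": 0.19,"y": -0.26,"z": 0.03,"claw": 100},{"ax": 0,"ay": 0,"az": -24,"x": 0.22,"y": -0.3,"z": 0.03,"claw": 100},{"ax": 0,"ay": 0,"az": -27,"x": 0.25,"y": -0.34,"z": 0.03,"claw": 100},{"ax": 0,"ay": 0,"az": -30,"x": 0.28,"y": -0.38,"z": 0.03,"claw": 100},{"ax": 0,"ay": 0,"az": -33,"x": 0.31,"y": -0.42,"z": 0.03,"claw": 100}]}}

```text
time_s: 1.4
tool_pos: [0.4778, 0.2063, 0.3007]
tool_rot: [180.0, -0.0, 132.0]
force: [0.6, 0.3, 0.2]
grip_width: 0.0871
```

>>> {"api": "step_arm", "payload": {"series": [{"ax": 0,"ay": 0,"az": 0,"x": 0.03,"y": -0.04,"z": 0,"claw": 100},{"ax": 0,"ay": 0,"az": 0,"x": 0.06,"y": -0.08,"z": 0,"claw": 100},{"ax": 0,"ay": 0,"az": 0,"x": 0.09,"y": -0.12,"z": 0,"claw": 100},{"ax": 0,"ay": 0,"az": 0,"x": 0.11,"y": -0.15,"z": 0,"claw": 100},{"ax": 0,"ay": 0,"az": 0,"x": 0.115,"y": -0.16,"z": 0,"claw": 100},{"ax": 0,"ay": 0,"az": 0,"x": 0.115,"y": -0.16,"z": 0,"claw": 100},{"ax": 0,"ay": 0,"az": 0,"x": 0.115,"y": -0.16,"z": 0,"claw": 100},{"ax": 0,"ay": 0,"az": 0,"x": 0.115,"y": -0.16,"z": 0,"claw": 100}]}}

```text
time_s: 2.2
tool_pos: [0.5913, 0.0508, 0.3005]
tool_rot: [180.0, -0.1, 132.3]
force: [0.1, -0.0, -0.0]
grip_width: 0.0871
```

```bash
python3 - <<'E'
from h import *
np.set_printoptions(precision=4,suppress=True)
o,im=shot('wrist','w1')
print(o['time_s'],o['tool_pos'],o['tool_rot'],o['qpos'])
np.save('w1.npy',np.r_[o['tool_pos'],o['tool_rot']])
E
```

```text
2.2 [0.5913 0.0508 0.3005] [179.9657  -0.0731 132.3215] [-33.6127  10.6667  30.5836  86.2946  -5.5075  84.5396  39.3843]
```

View pics/w1_full.png

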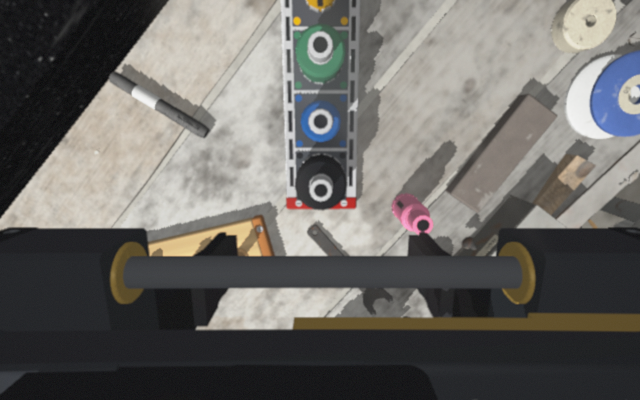

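The row is vertical in the picture: hub tops are black (320,189), blue (320,121) and green (320,44), with yellow cut off at the top. The red block is at row 203, beside black.

```bash
python3 - <<'E'
from h import *
im=cv2.imread('pics/w1_full.png')
crop(im,'c4',270,0,100,220,3)
crop(im,'c5',295,95,60,115,5)
E
```

```text
(no output)
```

View pics/c5.png

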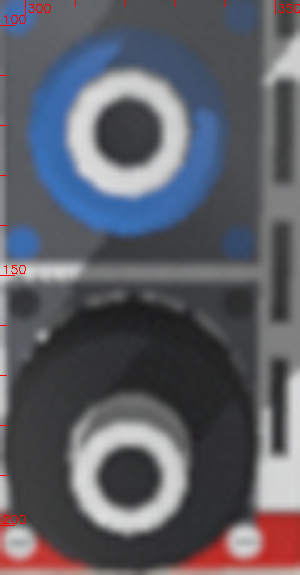

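View pics/c4.png

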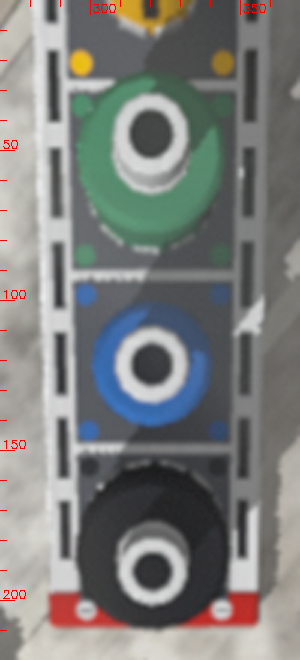

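```bash
python3 - <<'E'
from h import *
np.set_printoptions(precision=4,suppress=True)
v=np.load('w1.npy');c=cam('wrist',{'tool_pos':v[:3],'tool_rot':v[3:]})
P=back(c,[(295+129.5/5-.4,95+476/5-.4),(295+128.5/5-.4,95+132/5-.4),(270+151/3-.3,134/3-.3)],.108)
print(P, np.diff(P,axis=0), np.linalg.norm(np.diff(P,axis=0),axis=1))
E
```

```text
[[0.5942 0.0465 0.108 ]
 [0.5472 0.098  0.108 ]
 [0.5    0.1496 0.108 ]] [[-0.0471  0.0516  0.    ]
 [-0.0471  0.0516  0.    ]] [0.0698 0.0699]
```

>>> {"api": "step_arm", "payload": {"series": [{"ax": 0,"ay": 0,"az": 0,"x": 0.003,"y": -0.004,"z": -0.03,"claw": 70},{"ax": 0,"ay": 0,"az": 0,"x": 0.003,"y": -0.004,"z": -0.07,"claw": 70},{"ax": 0,"ay": 0,"az": 0,"x": 0.003,"y": -0.004,"z": -0.11,"claw": 70},{"ax": 0,"ay": 0,"az": 0,"x": 0.003,"y": -0.004,"z": -0.14,"claw": 70},{"ax": 0,"ay": 0,"az": 0,"x": 0.003,"y": -0.004,"z": -0.16,"claw": 70},{"ax": 0,"ay": 0,"az": 0,"x": 0.003,"y": -0.004,"z": -0.17,"claw": 70},{"ax": 0,"ay": 0,"az": 0,"x": 0.003,"y": -0.004,"z": -0.17,"claw": 70},{"ax": 0,"ay": 0,"az": 0,"x": 0.003,"y": -0.004,"z": -0.17,"claw": 70}]}}

```text
time_s: 3.05
tool_pos: [0.5956, 0.0449, 0.1318]
tool_rot: [179.9, 0.0, 132.2]
force: [0.7, 0.2, 1.3]
grip_width: 0.0608
```

```bash
python3 - <<'E'
from h import *
np.set_printoptions(precision=4,suppress=True)
o,im=shot('wrist','w2')
print(o['time_s'],o['tool_pos'],o['tool_rot'])
print(proj(cam('wrist',o),[[.5942,.0465,.108]]))
E
```

```text
3.05 [0.5956 0.0449 0.1318] [179.9074   0.0435 132.1689]
[[320.6138 237.3744]]
```

View pics/w2_full.png

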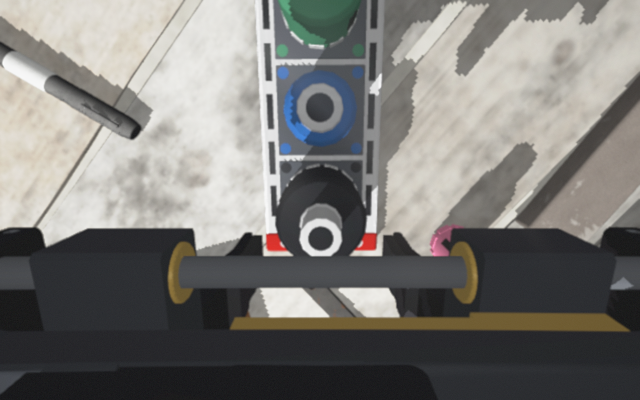

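The hub is at (320,237), matching the prediction, and the fingers straddle it. The pink look-alike at (445,240) lies outside the right finger. Descending to grip.

>>> {"api": "step_arm", "payload": {"series": [{"ax": 0,"ay": 0,"az": 0,"x": -0.001,"y": 0.001,"z": -0.015,"claw": 70},{"ax": 0,"ay": 0,"az": 0,"x": -0.001,"y": 0.001,"z": -0.028,"claw": 70},{"ax": 0,"ay": 0,"az": 0,"x": -0.001,"y": 0.001,"z": -0.036,"claw": 70},{"ax": 0,"ay": 0,"az": 0,"x": -0.001,"y": 0.001,"z": -0.036,"claw": 70},{"ax": 0,"ay": 0,"az": 0,"x": -0.001,"y": 0.001,"z": -0.036,"claw": 70}]}}

```text
time_s: 3.6
tool_pos: [0.5938, 0.045, 0.0942]
tool_rot: [-180.0, -0.0, 132.1]
force: [0.4, -0.0, -0.4]
grip_width: 0.0609
```

>>> {"api": "step_arm", "payload": {"series": [{"ax": 0,"ay": 0,"az": 0,"x": 0,"y": 0,"z": 0,"claw": 40},{"ax": 0,"ay": 0,"az": 0,"x": 0,"y": 0,"z": 0,"claw": 20},{"ax": 0,"ay": 0,"az": 0,"x": 0,"y": 0,"z": 0,"claw": 0},{"ax": 0,"ay": 0,"az": 0,"x": 0,"y": 0,"z": 0,"claw": 0},{"ax": 0,"ay": 0,"az": 0,"x": 0,"y": 0,"z": 0,"claw": 0},{"ax": 0,"ay": 0,"az": 0,"x": 0,"y": 0,"z": 0,"claw": 0}], "squeeze": 30}}

```text
time_s: 4.2
tool_pos: [0.594, 0.0452, 0.0947]
tool_rot: [180.0, 0.0, 132.1]
force: [0.0, 0.7, 1.1]
grip_width: 0.0232
```

>>> {"api": "step_arm", "payload": {"series": [{"ax": 0,"ay": 0,"az": 0,"x": 0,"y": 0,"z": 0.01,"claw": 0},{"ax": 0,"ay": 0,"az": 0,"x": 0,"y": 0,"z": 0.025,"claw": 0},{"ax": 0,"ay": 0,"az": 0,"x": 0,"y": 0,"z": 0.05,"claw": 0},{"ax": 0,"ay": 0,"az": 0,"x": 0,"y": 0,"z": 0.08,"claw": 0},{"ax": 0,"ay": 0,"az": 0,"x": 0,"y": 0,"z": 0.11,"claw": 0},{"ax": 0,"ay": 0,"az": 0,"x": 0,"y": 0,"z": 0.14,"claw": 0},{"ax": 0,"ay": 0,"az": 0,"x": 0,"y": 0,"z": 0.17,"claw": 0},{"ax": 0,"ay": 0,"az": 0,"x": 0,"y": 0,"z": 0.19,"claw": 0},{"ax": 0,"ay": 0,"az": 0,"x": 0,"y": 0,"z": 0.2,"claw": 0},{"ax": 0,"ay": 0,"az": 0,"x": 0,"y": 0,"z": 0.2,"claw": 0}]}}

```text
time_s: 5.2
tool_pos: [0.5946, 0.0451, 0.2965]
tool_rot: [179.8, 0.1, 132.1]
force: [-0.3, -0.4, -2.6]
grip_width: 0.0233
```

>>> {"api": "step_arm", "payload": {"series": [{"ax": 0,"ay": 0,"az": -4,"x": -0.006,"y": -0.015,"z": 0,"claw": 0},{"ax": 0,"ay": 0,"az": -11,"x": -0.017,"y": -0.045,"z": 0,"claw": 0},{"ax": 0,"ay": 0,"az": -18,"x": -0.029,"y": -0.075,"z": 0,"claw": 0},{"ax": 0,"ay": 0,"az": -26,"x": -0.041,"y": -0.105,"z": 0,"claw": 0},{"ax": 0,"ay": 0,"az": -34,"x": -0.053,"y": -0.137,"z": 0,"claw": 0},{"ax": 0,"ay": 0,"az": -42,"x": -0.066,"y": -0.17,"z": 0,"claw": 0},{"ax": 0,"ay": 0,"az": -50,"x": -0.079,"y": -0.203,"z": 0,"claw": 0},{"ax": 0,"ay": 0,"az": -58,"x": -0.092,"y": -0.236,"z": 0,"claw": 0},{"ax": 0,"ay": 0,"az": -65,"x": -0.105,"y": -0.269,"z": 0,"claw": 0},{"ax": 0,"ay": 0,"az": -71,"x": -0.117,"y": -0.3,"z": 0,"claw": 0},{"ax": 0,"ay": 0,"az": -75,"x": -0.125,"y": -0.32,"z": 0,"claw": 0},{"ax": 0,"ay": 0,"az": -76.5,"x": -0.128,"y": -0.328,"z": 0,"claw": 0}]}}

```text
time_s: 6.4
tool_pos: [0.4642, -0.285, 0.2939]
tool_rot: [-179.9, 0.1, 55.3]
force: [-0.5, -0.1, -2.7]
grip_width: 0.0234
```

>>> {"api": "step_arm", "payload": {"series": [{"ax": 0,"ay": 0,"az": 0,"x": 0,"y": 0,"z": 0,"claw": 0},{"ax": 0,"ay": 0,"az": 0,"x": 0,"y": 0,"z": 0,"claw": 0},{"ax": 0,"ay": 0,"az": 0,"x": 0,"y": 0,"z": 0,"claw": 0}]}}

```text
time_s: 6.7
tool_pos: [0.4671, -0.2807, 0.2943]
tool_rot: [-180.0, -0.0, 55.9]
force: [0.5, -0.0, -2.8]
grip_width: 0.023
```

```bash
python3 - <<'E'
from h import *
np.set_printoptions(precision=4,suppress=True)
o,im=shot('wrist','w3')
print(o['time_s'],o['tool_pos'],o['tool_rot'],o['qpos'])
np.save('w3.npy',np.r_[o['tool_pos'],o['tool_rot']])
_,im2=shot('scene','s3')
_,im2=shot('top','t3')
E
```

```text
6.7 [ 0.4671 -0.2807  0.2943] [-179.9643   -0.0248   55.8506] [-18.2976   4.5314  49.7663  93.9672  -3.5095  83.1496  -2.348 ]
```

View pics/w3_full.png

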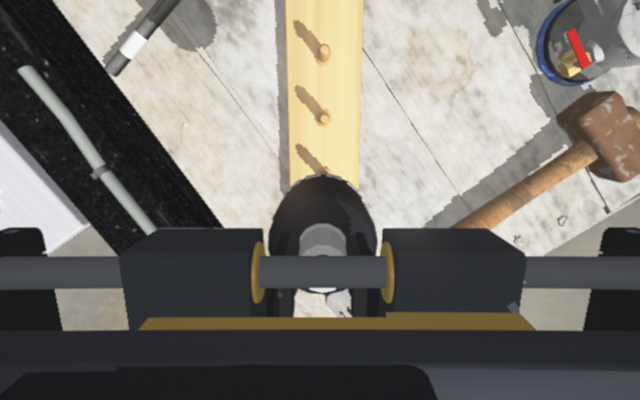

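View pics/s3_full.png

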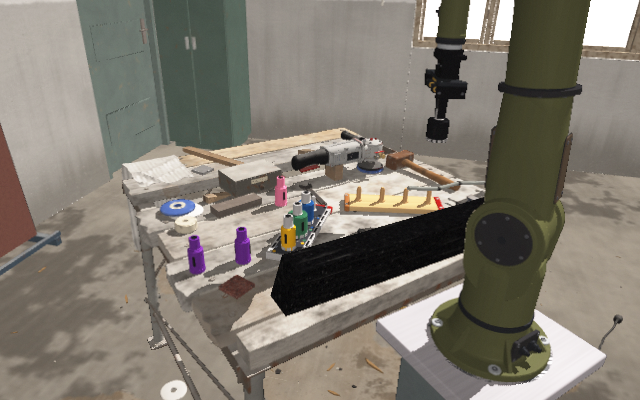

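The black bit is held upright. Two dowels show at (324,52) and (323,118), and the next is partly hidden behind the bit at (323,172).

```bash
python3 - <<'E'
from h import *
im=cv2.imread('pics/w3_full.png')
crop(im,'c6',280,0,90,190,4)
E
```

```text
(no output)
```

View pics/c6.png

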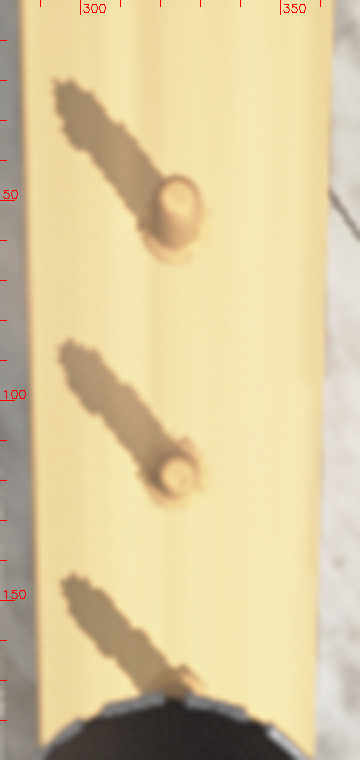

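```bash
python3 - <<'E'
from h import *
np.set_printoptions(precision=4,suppress=True)
v=np.load('w3.npy');c=cam('wrist',{'tool_pos':v[:3],'tool_rot':v[3:]})
P=back(c,[(324.5-.4,118.7-.4),(324.7-.4,48.4-.4)],.064)[:,:2]
print(P,np.linalg.norm(P[1]-P[0]))
E_=back(c,[(288.3,100),(360.5,100),(285.3,5),(363,5)],.02)
print(E_,(E_[0]+E_[1])/2,(E_[2]+E_[3])/2,np.linalg.norm(E_[1]-E_[0]))
d=(P[1]-P[0]);d/=np.linalg.norm(d)
m=P.mean(0)
print(np.degrees(np.arctan2(d[1],d[0])),[m+d*s for s in(-.175,-.105,-.035,.035)])
E
```

```text
[[ 0.5073 -0.2254]
 [ 0.5474 -0.1666]] 0.07111067940287373
[[ 0.4837 -0.1832  0.02  ]
 [ 0.556  -0.2323  0.02  ]
 [ 0.5406 -0.0981  0.02  ]
 [ 0.6133 -0.1476  0.02  ]] [ 0.5199 -0.2078  0.02  ] [ 0.577  -0.1228  0.02  ] 0.08748479533863923
55.745143419317266 [array([ 0.4288, -0.3406]), array([ 0.4682, -0.2828]), array([ 0.5076, -0.2249]), array([ 0.547, -0.167])]
```

>>> {"api": "step_arm", "payload": {"series": [{"ax": 0,"ay": 0,"az": 0,"x": 0.001,"y": -0.002,"z": -0.03,"claw": 0},{"ax": 0,"ay": 0,"az": 0,"x": 0.001,"y": -0.002,"z": -0.06,"claw": 0},{"ax": 0,"ay": 0,"az": 0,"x": 0.001,"y": -0.002,"z": -0.09,"claw": 0},{"ax": 0,"ay": 0,"az": 0,"x": 0.001,"y": -0.002,"z": -0.11,"claw": 0},{"ax": 0,"ay": 0,"az": 0,"x": 0.001,"y": -0.002,"z": -0.125,"claw": 0},{"ax": 0,"ay": 0,"az": 0,"x": 0.001,"y": -0.002,"z": -0.13,"claw": 0},{"ax": 0,"ay": 0,"az": 0,"x": 0.001,"y": -0.002,"z": -0.13,"claw": 0},{"ax": 0,"ay": 0,"az": 0,"x": 0.001,"y": -0.002,"z": -0.13,"claw": 0}]}}

```text
time_s: 7.65
tool_pos: [0.4678, -0.2852, 0.1657]
tool_rot: [179.9, -0.0, 55.6]
force: [0.4, 0.2, -2.3]
grip_width: 0.023
```

```bash
python3 - <<'E'
from h import *
o=status.get_obs();print(o['time_s'],o['tool_pos'],o['tool_rot'])
o,im=shot('scene','s4'); crop(im,'c7',330,90,140,140,5)
E
```

```text
7.65 [ 0.46776547 -0.28518877  0.1656531 ] [ 1.79892740e+02 -1.70330491e-02  5.56245170e+01]
```

View pics/c7.png

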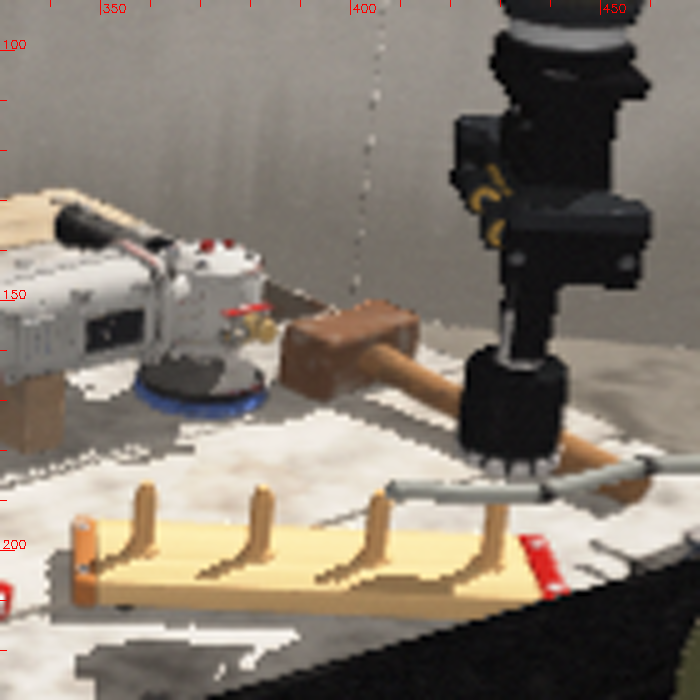

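```bash
python3 - <<'E'
from h import *
c=cam('scene')
def s(P): return (proj(c,P)-[330,90]+.4)*5
print('tcp axis',s([[.4678,-.2852,z] for z in(.091,.151,.179)]))
print('dowel',s([[.468,-.283,z] for z in(.02,.065,.091)]))
print('d2,d4',s([[.5076,-.225,.02],[.5076,-.225,.065],[.5865,-.109,.02],[.5865,-.109,.065]]))
E
```

```text
tcp axis [[505.38773216 456.40300089]
 [519.10876478 361.83769277]
 [525.68450172 316.39719677]]
dowel [[486.87303301 564.23730109]
 [496.65460353 496.84706511]
 [502.42724974 456.99604122]]
d2,d4 [[370.51591153 559.16396881]
 [378.5681678  491.79665533]
 [139.01193168 549.25002879]
 [143.63127168 481.9473633 ]]
```

The dowels land where predicted and the bit is centred over dowel 1 to within about 3 mm, against about 20 mm of clearance. Lowering.

>>> {"api": "step_arm", "payload": {"series": [{"ax": 0,"ay": 0,"az": 0,"x": 0,"y": 0.002,"z": -0.02,"claw": 0},{"ax": 0,"ay": 0,"az": 0,"x": 0,"y": 0.002,"z": -0.04,"claw": 0},{"ax": 0,"ay": 0,"az": 0,"x": 0,"y": 0.002,"z": -0.055,"claw": 0},{"ax": 0,"ay": 0,"az": 0,"x": 0,"y": 0.002,"z": -0.062,"claw": 0},{"ax": 0,"ay": 0,"az": 0,"x": 0,"y": 0.002,"z": -0.066,"claw": 0},{"ax": 0,"ay": 0,"az": 0,"x": 0,"y": 0.002,"z": -0.068,"claw": 0},{"ax": 0,"ay": 0,"az": 0,"x": 0,"y": 0.002,"z": -0.068,"claw": 0},{"ax": 0,"ay": 0,"az": 0,"x": 0,"y": 0.002,"z": -0.068,"claw": 0}]}}

```text
time_s: 8.5
tool_pos: [0.4674, -0.2831, 0.0972]
tool_rot: [179.9, -0.0, 55.6]
force: [0.4, 0.6, -2.6]
grip_width: 0.0233
```

>>> {"api": "step_arm", "payload": {"series": [{"ax": 0,"ay": 0,"az": 0,"x": 0,"y": 0,"z": -0.001,"claw": 0},{"ax": 0,"ay": 0,"az": 0,"x": 0,"y": 0,"z": -0.002,"claw": 0},{"ax": 0,"ay": 0,"az": 0,"x": 0,"y": 0,"z": -0.002,"claw": 0},{"ax": 0,"ay": 0,"az": 0,"x": 0,"y": 0,"z": -0.002,"claw": 0}]}}

```text
time_s: 8.9
tool_pos: [0.4671, -0.2828, 0.0947]
tool_rot: [180.0, -0.0, 55.6]
force: [0.5, -0.0, -2.4]
grip_width: 0.0229
```

>>> {"api": "step_arm", "payload": {"series": [{"ax": 0,"ay": 0,"az": 0,"x": 0,"y": 0,"z": -0.001,"claw": 0},{"ax": 0,"ay": 0,"az": 0,"x": 0,"y": 0,"z": -0.001,"claw": 0},{"ax": 0,"ay": 0,"az": 0,"x": 0,"y": 0,"z": -0.001,"claw": 0}]}}

```text
time_s: 9.2
tool_pos: [0.4673, -0.2829, 0.0946]
tool_rot: [180.0, -0.0, 55.6]
force: [-2.7, 1.6, 5.8]
grip_width: 0.023
```

Contact: z matches the grasp height and the vertical force went from −2.4 to +5.8 N. Releasing and lifting.

>>> {"api": "step_arm", "payload": {"series": [{"ax": 0,"ay": 0,"az": 0,"x": 0,"y": 0,"z": 0,"claw": 30},{"ax": 0,"ay": 0,"az": 0,"x": 0,"y": 0,"z": 0,"claw": 50},{"ax": 0,"ay": 0,"az": 0,"x": 0,"y": 0,"z": 0.001,"claw": 60},{"ax": 0,"ay": 0,"az": 0,"x": 0,"y": 0,"z": 0.001,"claw": 60},{"ax": 0,"ay": 0,"az": 0,"x": 0,"y": 0,"z": 0.001,"claw": 60},{"ax": 0,"ay": 0,"az": 0,"x": 0,"y": 0,"z": 0.015,"claw": 60},{"ax": 0,"ay": 0,"az": 0,"x": 0,"y": 0,"z": 0.045,"claw": 60},{"ax": 0,"ay": 0,"az": 0,"x": 0,"y": 0,"z": 0.085,"claw": 60},{"ax": 0,"ay": 0,"az": 0,"x": 0,"y": 0,"z": 0.13,"claw": 60},{"ax": 0,"ay": 0,"az": 0,"x": 0,"y": 0,"z": 0.13,"claw": 60}]}}

```text
time_s: 10.2
tool_pos: [0.47, -0.2853, 0.2306]
tool_rot: [179.4, -0.2, 55.6]
force: [0.9, -0.1, -0.4]
grip_width: 0.052
```

```bash
python3 - <<'E'
from h import *
o,im=shot('wrist','w5');print(o['tool_pos'],o['tool_rot'])
o,im=shot('scene','s5'); crop(im,'c8',330,90,140,140,5)
E
```

```text
[ 0.47002118 -0.28530876  0.23062908] [179.358121    -0.19060747  55.57704375]
```

View pics/c8.png

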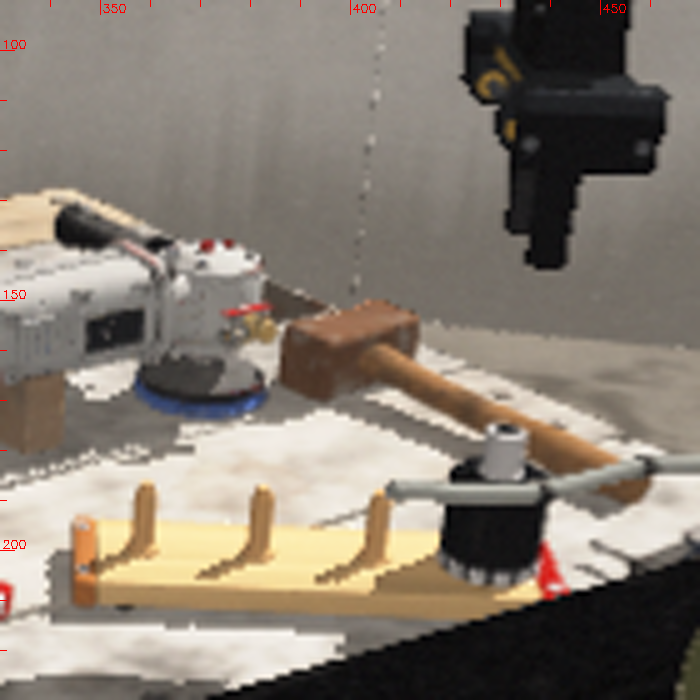

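View pics/w5_full.png

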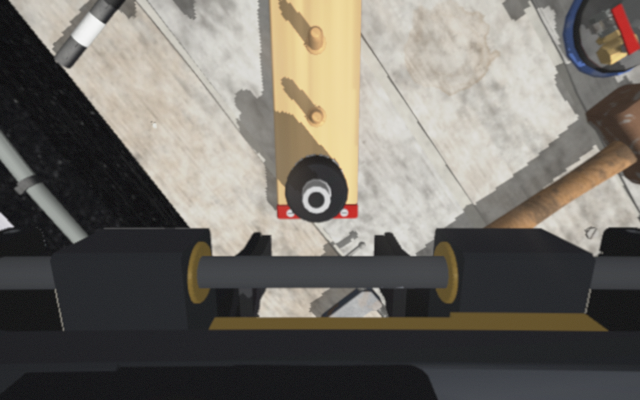

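Black sits upright and fully home beside the red end. Now back for blue.

>>> {"api": "step_arm", "payload": {"series": [{"ax": 0,"ay": 0,"az": 5,"x": 0.004,"y": 0.02,"z": 0,"claw": 70},{"ax": 0,"ay": 0,"az": 12,"x": 0.012,"y": 0.06,"z": 0,"claw": 70},{"ax": 0,"ay": 0,"az": 20,"x": 0.021,"y": 0.1,"z": 0,"claw": 70},{"ax": 0,"ay": 0,"az": 28,"x": 0.029,"y": 0.14,"z": 0,"claw": 70},{"ax": 0,"ay": 0,"az": 36,"x": 0.038,"y": 0.18,"z": 0,"claw": 70},{"ax": 0,"ay": 0,"az": 44,"x": 0.046,"y": 0.22,"z": 0,"claw": 70},{"ax": 0,"ay": 0,"az": 52,"x": 0.055,"y": 0.26,"z": 0,"claw": 70},{"ax": 0,"ay": 0,"az": 60,"x": 0.063,"y": 0.3,"z": 0,"claw": 70},{"ax": 0,"ay": 0,"az": 67,"x": 0.071,"y": 0.34,"z": 0,"claw": 70},{"ax": 0,"ay": 0,"az": 73,"x": 0.077,"y": 0.368,"z": 0,"claw": 70},{"ax": 0,"ay": 0,"az": 76.5,"x": 0.08,"y": 0.381,"z": 0,"claw": 70},{"ax": 0,"ay": 0,"az": 76.5,"x": 0.08,"y": 0.381,"z": -0.01,"claw": 70}]}}

```text
time_s: 11.5
tool_pos: [0.5469, 0.101, 0.2127]
tool_rot: [-180.0, -0.0, 132.4]
force: [0.1, 0.1, -0.2]
grip_width: 0.0606
```

>>> {"api": "step_arm", "payload": {"series": [{"ax": 0,"ay": 0,"az": 0,"x": 0,"y": 0,"z": -0.02,"claw": 70},{"ax": 0,"ay": 0,"az": 0,"x": 0,"y": 0,"z": -0.05,"claw": 70},{"ax": 0,"ay": 0,"az": 0,"x": 0,"y": 0,"z": -0.07,"claw": 70},{"ax": 0,"ay": 0,"az": 0,"x": 0,"y": 0,"z": -0.08,"claw": 70},{"ax": 0,"ay": 0,"az": 0,"x": 0,"y": 0,"z": -0.08,"claw": 70},{"ax": 0,"ay": 0,"az": 0,"x": 0,"y": 0,"z": -0.08,"claw": 70},{"ax": 0,"ay": 0,"az": 0,"x": 0,"y": 0,"z": -0.08,"claw": 70}]}}

```text
time_s: 12.2
tool_pos: [0.5478, 0.098, 0.1348]
tool_rot: [179.9, 0.1, 132.1]
force: [-0.9, -0.1, 0.5]
grip_width: 0.0611
```

```bash
python3 - <<'E'
from h import *
o,im=shot('wrist','w6');print(o['time_s'],o['tool_pos'],o['tool_rot'])
print(proj(cam('wrist',o),[[.5472,.098,.108]]))
E
```

```text
12.2 [0.54783173 0.09804528 0.13475925] [1.79888956e+02 5.15480389e-02 1.32074645e+02]
[[319.65950321 238.57794167]]
```

View pics/w6_full.png

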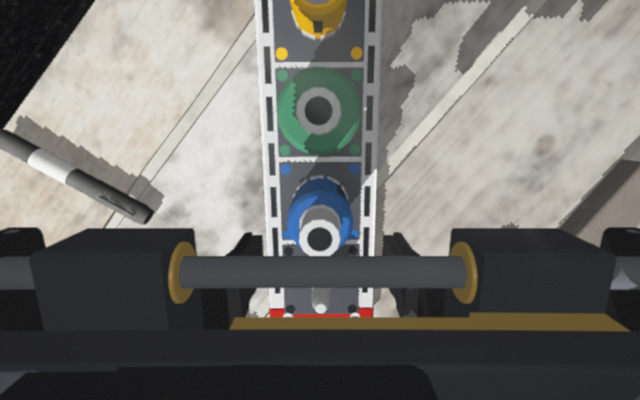

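The blue hub is at (320,238), as predicted, and centred between the fingers.

>>> {"api": "step_arm", "payload": {"series": [{"ax": 0,"ay": 0,"az": 0,"x": -0.001,"y": 0,"z": -0.015,"claw": 70},{"ax": 0,"ay": 0,"az": 0,"x": -0.001,"y": 0,"z": -0.03,"claw": 70},{"ax": 0,"ay": 0,"az": 0,"x": -0.001,"y": 0,"z": -0.039,"claw": 70},{"ax": 0,"ay": 0,"az": 0,"x": -0.001,"y": 0,"z": -0.039,"claw": 70},{"ax": 0,"ay": 0,"az": 0,"x": -0.001,"y": 0,"z": -0.039,"claw": 40},{"ax": 0,"ay": 0,"az": 0,"x": -0.001,"y": 0,"z": -0.039,"claw": 20},{"ax": 0,"ay": 0,"az": 0,"x": -0.001,"y": 0,"z": -0.039,"claw": 0},{"ax": 0,"ay": 0,"az": 0,"x": -0.001,"y": 0,"z": -0.039,"claw": 0},{"ax": 0,"ay": 0,"az": 0,"x": -0.001,"y": 0,"z": -0.039,"claw": 0},{"ax": 0,"ay": 0,"az": 0,"x": -0.001,"y": 0,"z": -0.039,"claw": 0}], "squeeze": 30}}

```text
time_s: 13.25
tool_pos: [0.546, 0.0981, 0.0948]
tool_rot: [180.0, 0.0, 132.1]
force: [-0.4, -0.9, 0.7]
grip_width: 0.023
```

>>> {"api": "step_arm", "payload": {"series": [{"ax": 0,"ay": 0,"az": 0,"x": 0,"y": 0,"z": 0.01,"claw": 0},{"ax": 0,"ay": 0,"az": 0,"x": 0,"y": 0,"z": 0.025,"claw": 0},{"ax": 0,"ay": 0,"az": 0,"x": 0,"y": 0,"z": 0.05,"claw": 0},{"ax": 0,"ay": 0,"az": 0,"x": 0,"y": 0,"z": 0.08,"claw": 0},{"ax": 0,"ay": 0,"az": 0,"x": 0,"y": 0,"z": 0.11,"claw": 0},{"ax": 0,"ay": 0,"az": 0,"x": 0,"y": 0,"z": 0.13,"claw": 0},{"ax": 0,"ay": 0,"az": 0,"x": 0,"y": 0,"z": 0.13,"claw": 0}]}}

```text
time_s: 13.95
tool_pos: [0.5482, 0.0985, 0.229]
tool_rot: [179.6, 0.2, 132.1]
force: [0.6, 0.4, -2.8]
grip_width: 0.0234
```

>>> {"api": "step_arm", "payload": {"series": [{"ax": 0,"ay": 0,"az": -4,"x": -0.002,"y": -0.015,"z": 0,"claw": 0},{"ax": 0,"ay": 0,"az": -11,"x": -0.005,"y": -0.045,"z": 0,"claw": 0},{"ax": 0,"ay": 0,"az": -18,"x": -0.009,"y": -0.075,"z": 0,"claw": 0},{"ax": 0,"ay": 0,"az": -26,"x": -0.012,"y": -0.105,"z": 0,"claw": 0},{"ax": 0,"ay": 0,"az": -34,"x": -0.016,"y": -0.135,"z": 0,"claw": 0},{"ax": 0,"ay": 0,"az": -42,"x": -0.02,"y": -0.168,"z": 0,"claw": 0},{"ax": 0,"ay": 0,"az": -50,"x": -0.024,"y": -0.2,"z": 0,"claw": 0},{"ax": 0,"ay": 0,"az": -58,"x": -0.027,"y": -0.232,"z": 0,"claw": 0},{"ax": 0,"ay": 0,"az": -65,"x": -0.031,"y": -0.264,"z": 0,"claw": 0},{"ax": 0,"ay": 0,"az": -71,"x": -0.034,"y": -0.294,"z": 0,"claw": 0},{"ax": 0,"ay": 0,"az": -75,"x": -0.037,"y": -0.315,"z": 0,"claw": 0},{"ax": 0,"ay": 0,"az": -76.5,"x": -0.038,"y": -0.323,"z": 0,"claw": 0}]}}

```text
time_s: 15.15
tool_pos: [0.5067, -0.2273, 0.2241]
tool_rot: [-180.0, 0.1, 55.3]
force: [0.3, -0.2, -2.4]
grip_width: 0.0233
```

>>> {"api": "step_arm", "payload": {"series": [{"ax": 0,"ay": 0,"az": 0,"x": 0,"y": 0,"z": -0.015,"claw": 0},{"ax": 0,"ay": 0,"az": 0,"x": 0,"y": 0,"z": -0.035,"claw": 0},{"ax": 0,"ay": 0,"az": 0,"x": 0,"y": 0,"z": -0.055,"claw": 0},{"ax": 0,"ay": 0,"az": 0,"x": 0,"y": 0,"z": -0.065,"claw": 0},{"ax": 0,"ay": 0,"az": 0,"x": 0,"y": 0,"z": -0.065,"claw": 0},{"ax": 0,"ay": 0,"az": 0,"x": 0,"y": 0,"z": -0.065,"claw": 0},{"ax": 0,"ay": 0,"az": 0,"x": 0,"y": 0,"z": -0.065,"claw": 0}]}}

```text
time_s: 15.85
tool_pos: [0.5088, -0.2247, 0.1605]
tool_rot: [179.9, -0.0, 55.7]
force: [0.2, 0.2, -2.0]
grip_width: 0.0232
```

```bash
python3 - <<'E'
from h import *
o,im=shot('scene','s7'); crop(im,'c9',330,90,140,140,5)
c=cam('scene'); p=o['tool_pos'];print(p)
def s(P): return (proj(c,P)-[330,90]+.4)*5
print(s([p+[0,0,-.0745],p+[0,0,-.0145]]),s([[.5076,-.225,.065],[.5076,-.225,.09]]))
E
```

```text
[ 0.50879857 -0.22473499  0.1604877 ]
[[380.71026196 459.0573122 ]
 [391.89185863 364.83190272]] [[378.5681678  491.79665533]
 [383.13647452 453.50497301]]
```

View pics/c9.png

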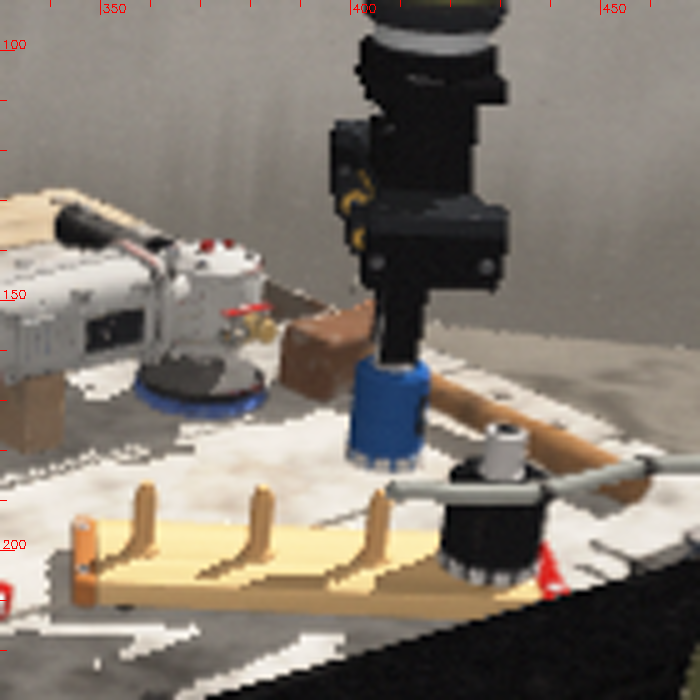

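Blue hangs centred over dowel 2. Lowering.

>>> {"api": "step_arm", "payload": {"series": [{"ax": 0,"ay": 0,"az": 0,"x": -0.001,"y": 0,"z": -0.02,"claw": 0},{"ax": 0,"ay": 0,"az": 0,"x": -0.001,"y": 0,"z": -0.04,"claw": 0},{"ax": 0,"ay": 0,"az": 0,"x": -0.001,"y": 0,"z": -0.055,"claw": 0},{"ax": 0,"ay": 0,"az": 0,"x": -0.001,"y": 0,"z": -0.061,"claw": 0},{"ax": 0,"ay": 0,"az": 0,"x": -0.001,"y": 0,"z": -0.064,"claw": 0},{"ax": 0,"ay": 0,"az": 0,"x": -0.001,"y": 0,"z": -0.065,"claw": 0},{"ax": 0,"ay": 0,"az": 0,"x": -0.001,"y": 0,"z": -0.065,"claw": 0},{"ax": 0,"ay": 0,"az": 0,"x": -0.001,"y": 0,"z": -0.065,"claw": 0}]}}

```text
time_s: 16.7
tool_pos: [0.5075, -0.225, 0.0953]
tool_rot: [179.9, -0.0, 55.6]
force: [-0.7, -0.5, -2.3]
grip_width: 0.0225
```

>>> {"api": "step_arm", "payload": {"series": [{"ax": 0,"ay": 0,"az": 0,"x": 0,"y": 0,"z": -0.001,"claw": 0},{"ax": 0,"ay": 0,"az": 0,"x": 0,"y": 0,"z": -0.001,"claw": 0},{"ax": 0,"ay": 0,"az": 0,"x": 0,"y": 0,"z": -0.001,"claw": 0}]}}

```text
time_s: 17.0
tool_pos: [0.5076, -0.225, 0.0947]
tool_rot: [179.9, -0.0, 55.6]
force: [-1.5, 0.7, 6.5]
grip_width: 0.0232
```

Contact at the home height, +6.5 N. Releasing, lifting, and going for green.

>>> {"api": "step_arm", "payload": {"series": [{"ax": 0,"ay": 0,"az": 0,"x": 0,"y": 0,"z": 0,"claw": 30},{"ax": 0,"ay": 0,"az": 0,"x": 0,"y": 0,"z": 0,"claw": 50},{"ax": 0,"ay": 0,"az": 0,"x": 0,"y": 0,"z": 0.001,"claw": 60},{"ax": 0,"ay": 0,"az": 0,"x": 0,"y": 0,"z": 0.001,"claw": 60},{"ax": 0,"ay": 0,"az": 0,"x": 0,"y": 0,"z": 0.001,"claw": 60},{"ax": 0,"ay": 0,"az": 0,"x": 0,"y": 0,"z": 0.015,"claw": 60},{"ax": 0,"ay": 0,"az": 0,"x": 0,"y": 0,"z": 0.045,"claw": 60},{"ax": 0,"ay": 0,"az": 0,"x": 0,"y": 0,"z": 0.085,"claw": 60},{"ax": 0,"ay": 0,"az": 0,"x": 0,"y": 0,"z": 0.13,"claw": 60},{"ax": 0,"ay": 0,"az": 0,"x": 0,"y": 0,"z": 0.13,"claw": 60}]}}

```text
time_s: 18.0
tool_pos: [0.5103, -0.2269, 0.2308]
tool_rot: [179.4, -0.3, 55.6]
force: [0.2, -0.4, 0.9]
grip_width: 0.0522
```

```bash
python3 - <<'E'
from h import *
o,im=shot('scene','s8'); print(o['tool_pos']);crop(im,'c10',330,90,140,140,5)
E
```

```text
[ 0.5103026  -0.22693344  0.23078233]
```

View pics/c10.png

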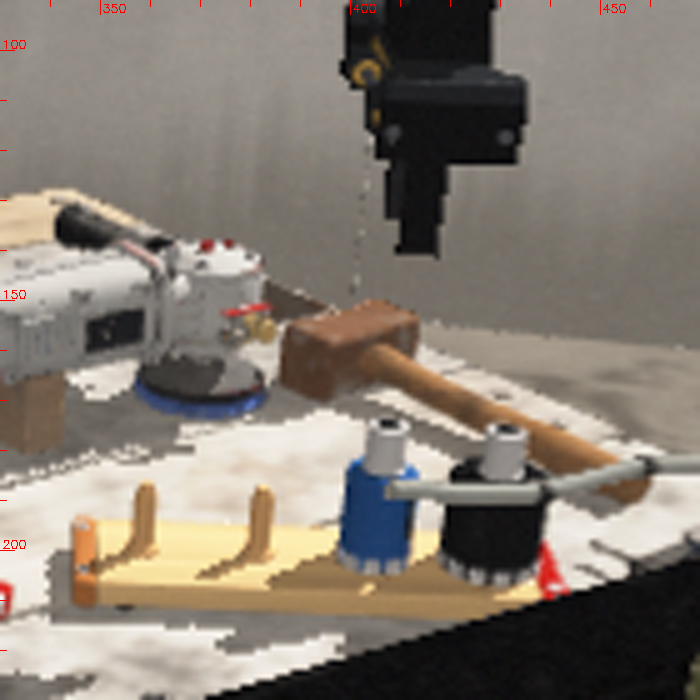

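Blue is home and upright. Moving to green.

>>> {"api": "step_arm", "payload": {"series": [{"ax": 0,"ay": 0,"az": 5,"x": 0,"y": 0.02,"z": 0,"claw": 70},{"ax": 0,"ay": 0,"az": 12,"x": -0.001,"y": 0.06,"z": 0,"claw": 70},{"ax": 0,"ay": 0,"az": 20,"x": -0.002,"y": 0.1,"z": 0,"claw": 70},{"ax": 0,"ay": 0,"az": 28,"x": -0.003,"y": 0.14,"z": 0,"claw": 70},{"ax": 0,"ay": 0,"az": 36,"x": -0.004,"y": 0.18,"z": 0,"claw": 70},{"ax": 0,"ay": 0,"az": 44,"x": -0.004,"y": 0.22,"z": 0,"claw": 70},{"ax": 0,"ay": 0,"az": 52,"x": -0.005,"y": 0.26,"z": 0,"claw": 70},{"ax": 0,"ay": 0,"az": 60,"x": -0.006,"y": 0.3,"z": 0,"claw": 70},{"ax": 0,"ay": 0,"az": 67,"x": -0.007,"y": 0.335,"z": 0,"claw": 70},{"ax": 0,"ay": 0,"az": 73,"x": -0.0075,"y": 0.362,"z": 0,"claw": 70},{"ax": 0,"ay": 0,"az": 76.5,"x": -0.0075,"y": 0.3745,"z": 0,"claw": 70},{"ax": 0,"ay": 0,"az": 76.5,"x": -0.0075,"y": 0.3745,"z": -0.01,"claw": 70}]}}

```text
time_s: 19.25
tool_pos: [0.4993, 0.1522, 0.2134]
tool_rot: [180.0, 0.0, 132.4]
force: [-0.9, -1.5, -0.1]
grip_width: 0.0605
```

>>> {"api": "step_arm", "payload": {"series": [{"ax": 0,"ay": 0,"az": 0,"x": 0,"y": 0,"z": -0.02,"claw": 70},{"ax": 0,"ay": 0,"az": 0,"x": 0,"y": 0,"z": -0.05,"claw": 70},{"ax": 0,"ay": 0,"az": 0,"x": 0,"y": 0,"z": -0.07,"claw": 70},{"ax": 0,"ay": 0,"az": 0,"x": 0,"y": 0,"z": -0.08,"claw": 70},{"ax": 0,"ay": 0,"az": 0,"x": 0,"y": 0,"z": -0.08,"claw": 70},{"ax": 0,"ay": 0,"az": 0,"x": 0,"y": 0,"z": -0.08,"claw": 70},{"ax": 0,"ay": 0,"az": 0,"x": 0,"y": 0,"z": -0.08,"claw": 70}]}}

```text
time_s: 19.95
tool_pos: [0.5004, 0.1497, 0.1348]
tool_rot: [179.9, 0.0, 132.1]
force: [0.7, 0.8, 0.7]
grip_width: 0.0609
```

```bash
python3 - <<'E'
from h import *
o,im=shot('wrist','w9');print(o['time_s'],o['tool_pos'],o['tool_rot'])
print(proj(cam('wrist',o),[[.5,.1496,.108],[.4529,.2012,.108]]))
E
```

```text
19.95 [0.50040389 0.14967555 0.1347551 ] [1.79879784e+02 3.84271715e-02 1.32071261e+02]
[[319.9153155  238.88243623]
 [318.88996342 110.89166845]]
```

View pics/w9_full.png

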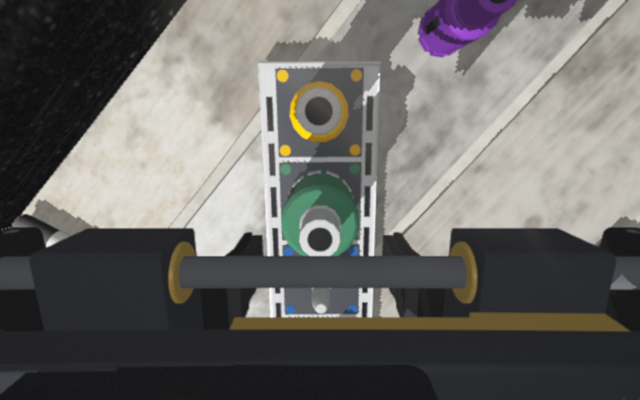

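The green hub is at (320,238) and the yellow hub at (319,110), both as predicted. Gripping green.

>>> {"api": "step_arm", "payload": {"series": [{"ax": 0,"ay": 0,"az": 0,"x": 0,"y": 0,"z": -0.015,"claw": 70},{"ax": 0,"ay": 0,"az": 0,"x": 0,"y": 0,"z": -0.03,"claw": 70},{"ax": 0,"ay": 0,"az": 0,"x": 0,"y": 0,"z": -0.039,"claw": 70},{"ax": 0,"ay": 0,"az": 0,"x": 0,"y": 0,"z": -0.039,"claw": 70},{"ax": 0,"ay": 0,"az": 0,"x": 0,"y": 0,"z": -0.039,"claw": 40},{"ax": 0,"ay": 0,"az": 0,"x": 0,"y": 0,"z": -0.039,"claw": 20},{"ax": 0,"ay": 0,"az": 0,"x": 0,"y": 0,"z": -0.039,"claw": 0},{"ax": 0,"ay": 0,"az": 0,"x": 0,"y": 0,"z": -0.039,"claw": 0},{"ax": 0,"ay": 0,"az": 0,"x": 0,"y": 0,"z": -0.039,"claw": 0},{"ax": 0,"ay": 0,"az": 0,"x": 0,"y": 0,"z": -0.039,"claw": 0}], "squeeze": 30}}

```text
time_s: 21.0
tool_pos: [0.4993, 0.1494, 0.0947]
tool_rot: [-180.0, -0.0, 132.1]
force: [-0.5, 0.1, 1.4]
grip_width: 0.0228
```

>>> {"api": "step_arm", "payload": {"series": [{"ax": 0,"ay": 0,"az": 0,"x": 0,"y": 0,"z": 0.01,"claw": 0},{"ax": 0,"ay": 0,"az": 0,"x": 0,"y": 0,"z": 0.025,"claw": 0},{"ax": 0,"ay": 0,"az": 0,"x": 0,"y": 0,"z": 0.05,"claw": 0},{"ax": 0,"ay": 0,"az": 0,"x": 0,"y": 0,"z": 0.08,"claw": 0},{"ax": 0,"ay": 0,"az": 0,"x": 0,"y": 0,"z": 0.11,"claw": 0},{"ax": 0,"ay": 0,"az": 0,"x": 0,"y": 0,"z": 0.13,"claw": 0},{"ax": 0,"ay": 0,"az": 0,"x": 0,"y": 0,"z": 0.13,"claw": 0}]}}

```text
time_s: 21.7
tool_pos: [0.5012, 0.1502, 0.2277]
tool_rot: [179.7, 0.1, 132.1]
force: [-0.0, 0.3, -4.1]
grip_width: 0.0229
```

>>> {"api": "step_arm", "payload": {"series": [{"ax": 0,"ay": 0,"az": -4,"x": 0.002,"y": -0.015,"z": 0,"claw": 0},{"ax": 0,"ay": 0,"az": -11,"x": 0.006,"y": -0.042,"z": 0,"claw": 0},{"ax": 0,"ay": 0,"az": -18,"x": 0.011,"y": -0.072,"z": 0,"claw": 0},{"ax": 0,"ay": 0,"az": -26,"x": 0.015,"y": -0.102,"z": 0,"claw": 0},{"ax": 0,"ay": 0,"az": -34,"x": 0.02,"y": -0.132,"z": 0,"claw": 0},{"ax": 0,"ay": 0,"az": -42,"x": 0.025,"y": -0.164,"z": 0,"claw": 0},{"ax": 0,"ay": 0,"az": -50,"x": 0.03,"y": -0.196,"z": 0,"claw": 0},{"ax": 0,"ay": 0,"az": -58,"x": 0.034,"y": -0.228,"z": 0,"claw": 0},{"ax": 0,"ay": 0,"az": -65,"x": 0.039,"y": -0.26,"z": 0,"claw": 0},{"ax": 0,"ay": 0,"az": -71,"x": 0.043,"y": -0.288,"z": 0,"claw": 0},{"ax": 0,"ay": 0,"az": -75,"x": 0.046,"y": -0.309,"z": 0,"claw": 0},{"ax": 0,"ay": 0,"az": -76.5,"x": 0.0475,"y": -0.3165,"z": 0,"claw": 0}]}}

```text
time_s: 22.9
tool_pos: [0.546, -0.1695, 0.2236]
tool_rot: [-180.0, 0.1, 55.3]
force: [-0.0, -0.5, -3.1]
grip_width: 0.023
```

>>> {"api": "step_arm", "payload": {"series": [{"ax": 0,"ay": 0,"az": 0,"x": 0,"y": 0,"z": -0.015,"claw": 0},{"ax": 0,"ay": 0,"az": 0,"x": 0,"y": 0,"z": -0.035,"claw": 0},{"ax": 0,"ay": 0,"az": 0,"x": 0,"y": 0,"z": -0.055,"claw": 0},{"ax": 0,"ay": 0,"az": 0,"x": 0,"y": 0,"z": -0.065,"claw": 0},{"ax": 0,"ay": 0,"az": 0,"x": 0,"y": 0,"z": -0.065,"claw": 0},{"ax": 0,"ay": 0,"az": 0,"x": 0,"y": 0,"z": -0.065,"claw": 0},{"ax": 0,"ay": 0,"az": 0,"x": 0,"y": 0,"z": -0.065,"claw": 0}]}}

```text
time_s: 23.6
tool_pos: [0.5478, -0.1666, 0.1605]
tool_rot: [179.9, -0.1, 55.7]
force: [1.2, -1.1, -4.2]
grip_width: 0.0231
```

```bash
python3 - <<'E'
from h import *
o,im=shot('scene','s10'); crop(im,'c11',330,90,140,140,5)
print(o['tool_pos'])
E
```

```text
[ 0.54775127 -0.16664893  0.16054424]
```

View pics/c11.png

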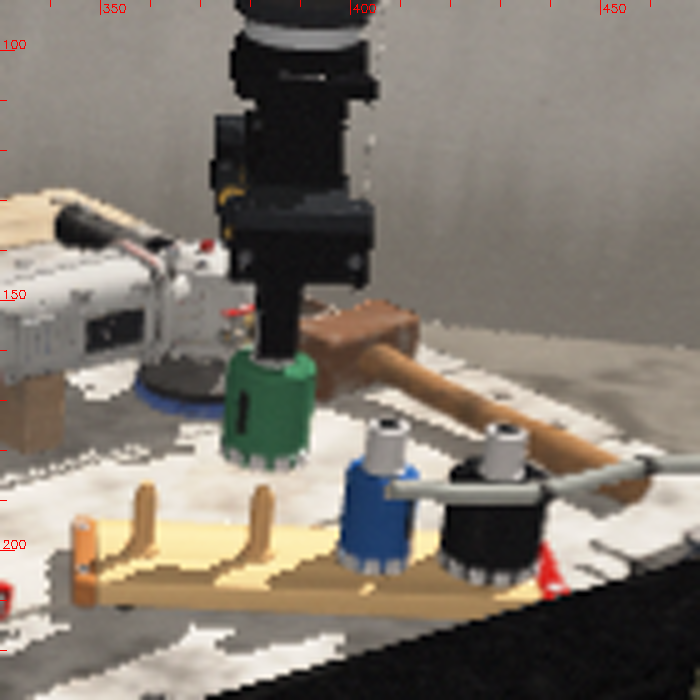

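Green is centred over dowel 3. Lowering.

>>> {"api": "step_arm", "payload": {"series": [{"ax": 0,"ay": 0,"az": 0,"x": 0,"y": 0,"z": -0.02,"claw": 0},{"ax": 0,"ay": 0,"az": 0,"x": 0,"y": 0,"z": -0.04,"claw": 0},{"ax": 0,"ay": 0,"az": 0,"x": 0,"y": 0,"z": -0.055,"claw": 0},{"ax": 0,"ay": 0,"az": 0,"x": 0,"y": 0,"z": -0.061,"claw": 0},{"ax": 0,"ay": 0,"az": 0,"x": 0,"y": 0,"z": -0.064,"claw": 0},{"ax": 0,"ay": 0,"az": 0,"x": 0,"y": 0,"z": -0.065,"claw": 0},{"ax": 0,"ay": 0,"az": 0,"x": 0,"y": 0,"z": -0.065,"claw": 0},{"ax": 0,"ay": 0,"az": 0,"x": 0,"y": 0,"z": -0.065,"claw": 0}]}}

```text
time_s: 24.45
tool_pos: [0.5475, -0.167, 0.0953]
tool_rot: [179.9, -0.0, 55.6]
force: [-0.2, 0.5, -3.6]
grip_width: 0.0232
```

>>> {"api": "step_arm", "payload": {"series": [{"ax": 0,"ay": 0,"az": 0,"x": 0,"y": 0,"z": -0.001,"claw": 0},{"ax": 0,"ay": 0,"az": 0,"x": 0,"y": 0,"z": -0.001,"claw": 0},{"ax": 0,"ay": 0,"az": 0,"x": 0,"y": 0,"z": -0.001,"claw": 0}]}}

```text
time_s: 24.75
tool_pos: [0.5476, -0.1669, 0.0946]
tool_rot: [179.9, -0.1, 55.6]
force: [-1.3, 0.9, 4.9]
grip_width: 0.023
```

Contact at the home height. Releasing and lifting.

>>> {"api": "step_arm", "payload": {"series": [{"ax": 0,"ay": 0,"az": 0,"x": 0,"y": 0,"z": 0,"claw": 30},{"ax": 0,"ay": 0,"az": 0,"x": 0,"y": 0,"z": 0,"claw": 50},{"ax": 0,"ay": 0,"az": 0,"x": 0,"y": 0,"z": 0.001,"claw": 60},{"ax": 0,"ay": 0,"az": 0,"x": 0,"y": 0,"z": 0.001,"claw": 60},{"ax": 0,"ay": 0,"az": 0,"x": 0,"y": 0,"z": 0.001,"claw": 60},{"ax": 0,"ay": 0,"az": 0,"x": 0,"y": 0,"z": 0.015,"claw": 60},{"ax": 0,"ay": 0,"az": 0,"x": 0,"y": 0,"z": 0.045,"claw": 60},{"ax": 0,"ay": 0,"az": 0,"x": 0,"y": 0,"z": 0.085,"claw": 60},{"ax": 0,"ay": 0,"az": 0,"x": 0,"y": 0,"z": 0.13,"claw": 60},{"ax": 0,"ay": 0,"az": 0,"x": 0,"y": 0,"z": 0.13,"claw": 60}]}}

```text
time_s: 25.75
tool_pos: [0.5505, -0.1686, 0.231]
tool_rot: [179.4, -0.3, 55.6]
force: [0.3, -0.5, 0.1]
grip_width: 0.052
```

```bash
python3 - <<'E'
from h import *
o,im=shot('scene','s11'); print(o['tool_pos']);crop(im,'c12',330,90,140,140,5)
E
```

```text
[ 0.55053996 -0.16860495  0.23102125]
```

View pics/c12.png

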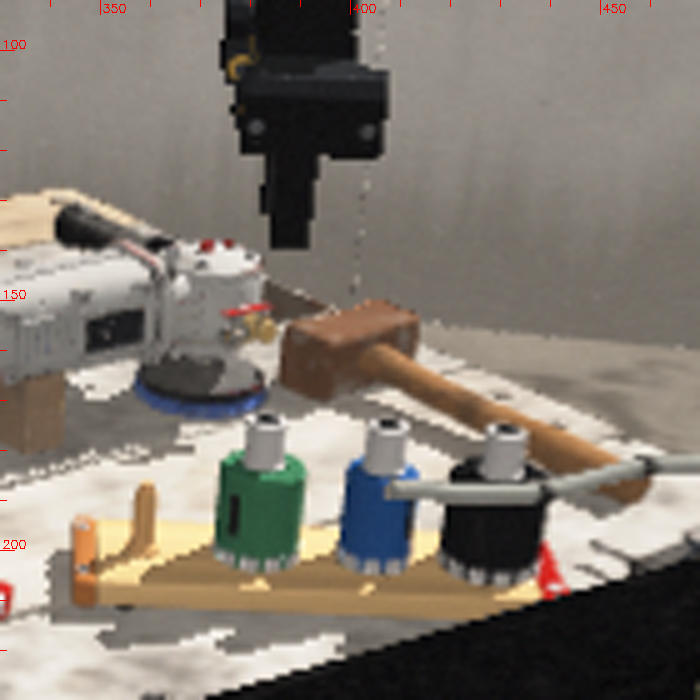

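Green is home. Moving to yellow.

>>> {"api": "step_arm", "payload": {"series": [{"ax": 0,"ay": 0,"az": 5,"x": -0.005,"y": 0.02,"z": 0,"claw": 70},{"ax": 0,"ay": 0,"az": 12,"x": -0.014,"y": 0.055,"z": 0,"claw": 70},{"ax": 0,"ay": 0,"az": 20,"x": -0.023,"y": 0.09,"z": 0,"claw": 70},{"ax": 0,"ay": 0,"az": 28,"x": -0.033,"y": 0.13,"z": 0,"claw": 70},{"ax": 0,"ay": 0,"az": 36,"x": -0.044,"y": 0.17,"z": 0,"claw": 70},{"ax": 0,"ay": 0,"az": 44,"x": -0.054,"y": 0.21,"z": 0,"claw": 70},{"ax": 0,"ay": 0,"az": 52,"x": -0.064,"y": 0.25,"z": 0,"claw": 70},{"ax": 0,"ay": 0,"az": 60,"x": -0.075,"y": 0.29,"z": 0,"claw": 70},{"ax": 0,"ay": 0,"az": 67,"x": -0.084,"y": 0.328,"z": 0,"claw": 70},{"ax": 0,"ay": 0,"az": 73,"x": -0.091,"y": 0.356,"z": 0,"claw": 70},{"ax": 0,"ay": 0,"az": 76.5,"x": -0.0945,"y": 0.368,"z": 0,"claw": 70},{"ax": 0,"ay": 0,"az": 76.5,"x": -0.0945,"y": 0.368,"z": -0.01,"claw": 70}]}}

```text
time_s: 27.0
tool_pos: [0.4519, 0.2036, 0.2135]
tool_rot: [179.9, -0.0, 132.4]
force: [0.2, -0.0, -0.3]
grip_width: 0.0611
```

>>> {"api": "step_arm", "payload": {"series": [{"ax": 0,"ay": 0,"az": 0,"x": 0,"y": 0,"z": -0.02,"claw": 70},{"ax": 0,"ay": 0,"az": 0,"x": 0,"y": 0,"z": -0.05,"claw": 70},{"ax": 0,"ay": 0,"az": 0,"x": 0,"y": 0,"z": -0.07,"claw": 70},{"ax": 0,"ay": 0,"az": 0,"x": 0,"y": 0,"z": -0.08,"claw": 70},{"ax": 0,"ay": 0,"az": 0,"x": 0,"y": 0,"z": -0.08,"claw": 70},{"ax": 0,"ay": 0,"az": 0,"x": 0,"y": 0,"z": -0.08,"claw": 70},{"ax": 0,"ay": 0,"az": 0,"x": 0,"y": 0,"z": -0.08,"claw": 70}]}}

```text
time_s: 27.7
tool_pos: [0.4534, 0.2013, 0.1347]
tool_rot: [179.9, 0.0, 132.1]
force: [-0.1, 0.4, 1.0]
grip_width: 0.0608
```

```bash
python3 - <<'E'
from h import *
o,im=shot('wrist','w12');print(o['time_s'],o['tool_pos'],o['tool_rot'],o['qpos'])
print(proj(cam('wrist',o),[[.4529,.2012,.108]]))
E
```

```text
27.7 [0.45335903 0.20134597 0.13470653] [1.79879838e+02 2.16481294e-02 1.32074779e+02] [-50.25688788   3.44829665  24.14603132 112.41351432  -1.5778168
  64.32621718  16.60593358]
[[319.75960137 238.95033583]]
```

View pics/w12_full.png

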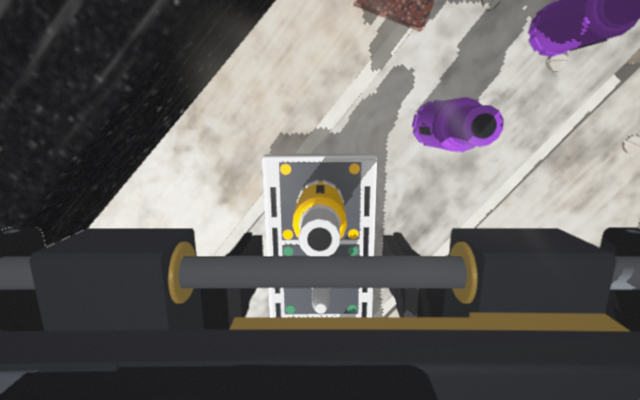

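The yellow hub is at (320,238), as predicted. The barrier, about 0.1 m high from triangulation, clears the gripper body. Gripping.

>>> {"api": "step_arm", "payload": {"series": [{"ax": 0,"ay": 0,"az": 0,"x": 0,"y": 0,"z": -0.015,"claw": 70},{"ax": 0,"ay": 0,"az": 0,"x": 0,"y": 0,"z": -0.03,"claw": 70},{"ax": 0,"ay": 0,"az": 0,"x": 0,"y": 0,"z": -0.039,"claw": 70},{"ax": 0,"ay": 0,"az": 0,"x": 0,"y": 0,"z": -0.039,"claw": 70},{"ax": 0,"ay": 0,"az": 0,"x": 0,"y": 0,"z": -0.039,"claw": 40},{"ax": 0,"ay": 0,"az": 0,"x": 0,"y": 0,"z": -0.039,"claw": 20},{"ax": 0,"ay": 0,"az": 0,"x": 0,"y": 0,"z": -0.039,"claw": 0},{"ax": 0,"ay": 0,"az": 0,"x": 0,"y": 0,"z": -0.039,"claw": 0},{"ax": 0,"ay": 0,"az": 0,"x": 0,"y": 0,"z": -0.039,"claw": 0},{"ax": 0,"ay": 0,"az": 0,"x": 0,"y": 0,"z": -0.039,"claw": 0}], "squeeze": 30}}

```text
time_s: 28.75
tool_pos: [0.4524, 0.201, 0.0947]
tool_rot: [-180.0, -0.0, 132.1]
force: [-0.9, -0.6, 1.7]
grip_width: 0.0228
```

>>> {"api": "step_arm", "payload": {"series": [{"ax": 0,"ay": 0,"az": 0,"x": 0,"y": 0,"z": 0.01,"claw": 0},{"ax": 0,"ay": 0,"az": 0,"x": 0,"y": 0,"z": 0.025,"claw": 0},{"ax": 0,"ay": 0,"az": 0,"x": 0,"y": 0,"z": 0.05,"claw": 0},{"ax": 0,"ay": 0,"az": 0,"x": 0,"y": 0,"z": 0.08,"claw": 0},{"ax": 0,"ay": 0,"az": 0,"x": 0,"y": 0,"z": 0.11,"claw": 0},{"ax": 0,"ay": 0,"az": 0,"x": 0,"y": 0,"z": 0.13,"claw": 0},{"ax": 0,"ay": 0,"az": 0,"x": 0,"y": 0,"z": 0.13,"claw": 0}]}}

```text
time_s: 29.45
tool_pos: [0.4542, 0.202, 0.2279]
tool_rot: [179.6, 0.0, 132.1]
force: [0.4, -0.1, -2.2]
grip_width: 0.0231
```

>>> {"api": "step_arm", "payload": {"series": [{"ax": 0,"ay": 0,"az": -4,"x": 0.006,"y": -0.015,"z": 0,"claw": 0},{"ax": 0,"ay": 0,"az": -11,"x": 0.018,"y": -0.042,"z": 0,"claw": 0},{"ax": 0,"ay": 0,"az": -18,"x": 0.03,"y": -0.07,"z": 0,"claw": 0},{"ax": 0,"ay": 0,"az": -26,"x": 0.043,"y": -0.1,"z": 0,"claw": 0},{"ax": 0,"ay": 0,"az": -34,"x": 0.056,"y": -0.13,"z": 0,"claw": 0},{"ax": 0,"ay": 0,"az": -42,"x": 0.069,"y": -0.16,"z": 0,"claw": 0},{"ax": 0,"ay": 0,"az": -50,"x": 0.083,"y": -0.192,"z": 0,"claw": 0},{"ax": 0,"ay": 0,"az": -58,"x": 0.096,"y": -0.223,"z": 0,"claw": 0},{"ax": 0,"ay": 0,"az": -65,"x": 0.11,"y": -0.254,"z": 0,"claw": 0},{"ax": 0,"ay": 0,"az": -71,"x": 0.122,"y": -0.282,"z": 0,"claw": 0},{"ax": 0,"ay": 0,"az": -75,"x": 0.131,"y": -0.303,"z": 0,"claw": 0},{"ax": 0,"ay": 0,"az": -76.5,"x": 0.134,"y": -0.31,"z": 0,"claw": 0}]}}

```text
time_s: 30.65
tool_pos: [0.5858, -0.1121, 0.2231]
tool_rot: [-180.0, 0.2, 55.3]
force: [-0.8, 0.8, -2.6]
grip_width: 0.0234
```

>>> {"api": "step_arm", "payload": {"series": [{"ax": 0,"ay": 0,"az": 0,"x": 0,"y": 0,"z": -0.015,"claw": 0},{"ax": 0,"ay": 0,"az": 0,"x": 0,"y": 0,"z": -0.035,"claw": 0},{"ax": 0,"ay": 0,"az": 0,"x": 0,"y": 0,"z": -0.055,"claw": 0},{"ax": 0,"ay": 0,"az": 0,"x": 0,"y": 0,"z": -0.065,"claw": 0},{"ax": 0,"ay": 0,"az": 0,"x": 0,"y": 0,"z": -0.065,"claw": 0},{"ax": 0,"ay": 0,"az": 0,"x": 0,"y": 0,"z": -0.065,"claw": 0},{"ax": 0,"ay": 0,"az": 0,"x": 0,"y": 0,"z": -0.065,"claw": 0}]}}

```text
time_s: 31.35
tool_pos: [0.5872, -0.1086, 0.1606]
tool_rot: [179.9, -0.1, 55.7]
force: [0.8, 0.2, -2.0]
grip_width: 0.0229
```

```bash
python3 - <<'E'
from h import *
o,im=shot('scene','s13'); crop(im,'c13',330,90,140,140,5)
p=o['tool_pos'];print(p)
c=cam('scene')
def s(P): return (proj(c,P)-[330,90]+.4)*5
print(s([p+[0,0,-.0745],p+[0,0,-.0145]]),s([[.5865,-.109,.065],[.5865,-.109,.086]]))
E
```

```text
[ 0.58715306 -0.108596    0.16057331]
[[144.6429873  449.48576693]
 [151.06026827 355.33104612]] [[143.63127168 481.9473633 ]
 [145.83067395 449.85744138]]
```

View pics/c13.png

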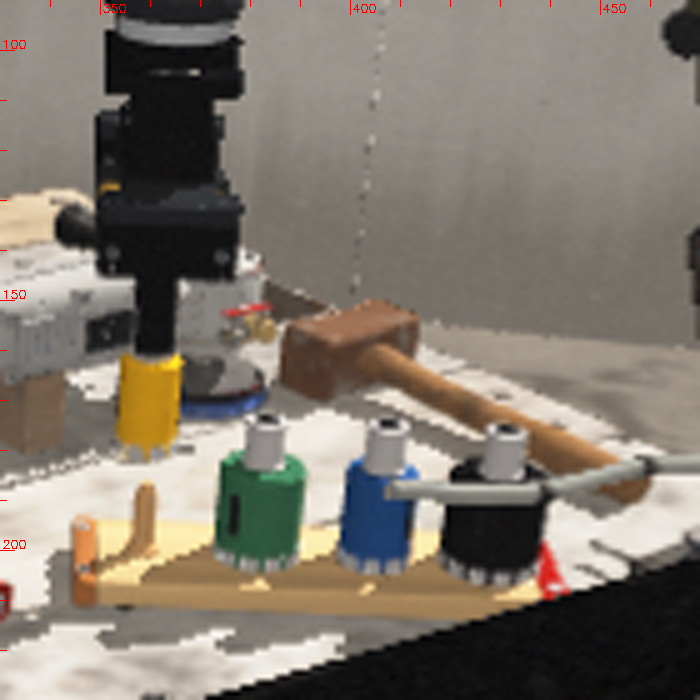

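Yellow is centred over dowel 4. Clearance here is tighter (5 mm at the collar), so I'll lower in two stages and check the force between them.

>>> {"api": "step_arm", "payload": {"series": [{"ax": 0,"ay": 0,"az": 0,"x": -0.001,"y": 0,"z": -0.015,"claw": 0},{"ax": 0,"ay": 0,"az": 0,"x": -0.001,"y": 0,"z": -0.03,"claw": 0},{"ax": 0,"ay": 0,"az": 0,"x": -0.001,"y": 0,"z": -0.04,"claw": 0},{"ax": 0,"ay": 0,"az": 0,"x": -0.001,"y": 0,"z": -0.045,"claw": 0},{"ax": 0,"ay": 0,"az": 0,"x": -0.001,"y": 0,"z": -0.045,"claw": 0}]}}

```text
time_s: 31.9
tool_pos: [0.5847, -0.1088, 0.1132]
tool_rot: [-179.9, 0.1, 55.6]
force: [0.1, -0.5, -3.1]
grip_width: 0.023
```

>>> {"api": "step_arm", "payload": {"series": [{"ax": 0,"ay": 0,"az": 0,"x": 0,"y": 0,"z": -0.006,"claw": 0},{"ax": 0,"ay": 0,"az": 0,"x": 0,"y": 0,"z": -0.012,"claw": 0},{"ax": 0,"ay": 0,"az": 0,"x": 0,"y": 0,"z": -0.017,"claw": 0},{"ax": 0,"ay": 0,"az": 0,"x": 0,"y": 0,"z": -0.02,"claw": 0},{"ax": 0,"ay": 0,"az": 0,"x": 0,"y": 0,"z": -0.02,"claw": 0},{"ax": 0,"ay": 0,"az": 0,"x": 0,"y": 0,"z": -0.02,"claw": 0}]}}

```text
time_s: 32.5
tool_pos: [0.5857, -0.1088, 0.0948]
tool_rot: [180.0, -0.0, 55.6]
force: [-0.1, 0.3, -1.0]
grip_width: 0.0231
```

>>> {"api": "step_arm", "payload": {"series": [{"ax": 0,"ay": 0,"az": 0,"x": 0,"y": 0,"z": -0.001,"claw": 0},{"ax": 0,"ay": 0,"az": 0,"x": 0,"y": 0,"z": -0.001,"claw": 0},{"ax": 0,"ay": 0,"az": 0,"x": 0,"y": 0,"z": -0.001,"claw": 0}]}}

```text
time_s: 32.8
tool_pos: [0.586, -0.1088, 0.0947]
tool_rot: [180.0, -0.1, 55.6]
force: [-3.1, 0.9, 5.0]
grip_width: 0.0231
```

Contact at the home height. Releasing, lifting and backing off.

>>> {"api": "step_arm", "payload": {"series": [{"ax": 0,"ay": 0,"az": 0,"x": 0,"y": 0,"z": 0,"claw": 30},{"ax": 0,"ay": 0,"az": 0,"x": 0,"y": 0,"z": 0,"claw": 50},{"ax": 0,"ay": 0,"az": 0,"x": 0,"y": 0,"z": 0.001,"claw": 60},{"ax": 0,"ay": 0,"az": 0,"x": 0,"y": 0,"z": 0.001,"claw": 60},{"ax": 0,"ay": 0,"az": 0,"x": 0,"y": 0,"z": 0.001,"claw": 60},{"ax": 0,"ay": 0,"az": 0,"x": 0,"y": 0,"z": 0.015,"claw": 60},{"ax": 0,"ay": 0,"az": 0,"x": 0,"y": 0,"z": 0.045,"claw": 60},{"ax": 0,"ay": 0,"az": 0,"x": 0,"y": 0,"z": 0.085,"claw": 60},{"ax": 0,"ay": 0,"az": 0,"x": 0,"y": 0,"z": 0.13,"claw": 60},{"ax": 0,"ay": 0,"az": 0,"x": 0,"y": 0,"z": 0.17,"claw": 60},{"ax": 0,"ay": 0,"az": 0,"x": 0,"y": 0,"z": 0.2,"claw": 60},{"ax": 0,"ay": 0,"az": 0,"x": 0,"y": 0,"z": 0.2,"claw": 60}]}}

```text
time_s: 34.0
tool_pos: [0.5877, -0.11, 0.2997]
tool_rot: [179.5, -0.3, 55.6]
force: [0.1, -0.9, -0.1]
grip_width: 0.0521
```

>>> {"api": "step_arm", "payload": {"series": [{"ax": 0,"ay": 0,"az": 0,"x": -0.02,"y": -0.03,"z": 0,"claw": 60},{"ax": 0,"ay": 0,"az": 0,"x": -0.045,"y": -0.065,"z": 0,"claw": 60},{"ax": 0,"ay": 0,"az": 0,"x": -0.07,"y": -0.1,"z": 0,"claw": 60},{"ax": 0,"ay": 0,"az": 0,"x": -0.095,"y": -0.14,"z": 0,"claw": 60},{"ax": 0,"ay": 0,"az": 0,"x": -0.12,"y": -0.175,"z": 0,"claw": 60},{"ax": 0,"ay": 0,"az": 0,"x": -0.12,"y": -0.175,"z": 0,"claw": 60},{"ax": 0,"ay": 0,"az": 0,"x": -0.12,"y": -0.175,"z": 0,"claw": 60},{"ax": 0,"ay": 0,"az": 0,"x": -0.12,"y": -0.175,"z": 0,"claw": 60}]}}

```text
time_s: 34.8
tool_pos: [0.4662, -0.2825, 0.2934]
tool_rot: [-180.0, -0.0, 55.7]
force: [0.3, 0.3, -0.1]
grip_width: 0.0522
```

```bash
python3 - <<'E'
from h import *
np.set_printoptions(precision=4,suppress=True)
o,im=shot('wrist','w14');print(o['time_s'],o['tool_pos'])
D=[[.468,-.283],[.5076,-.2249],[.547,-.167],[.5865,-.1091]]
print(proj(cam('wrist',o),[[*d,.108] for d in D]))
o,im=shot('scene','s14'); crop(im,'c14',330,90,140,140,5)
E
```

```text
34.8 [ 0.4662 -0.2825  0.2934]
[[323.7845 186.628 ]
 [323.8374 115.4565]
 [323.8422  36.2233]
 [323.9477 -53.6103]]
```

View pics/w14_full.png

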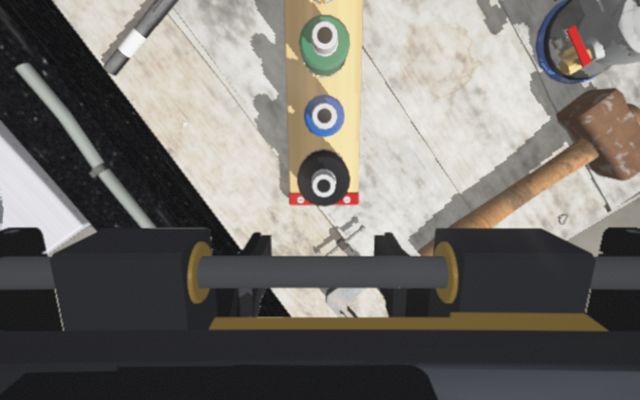

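View pics/c14.png

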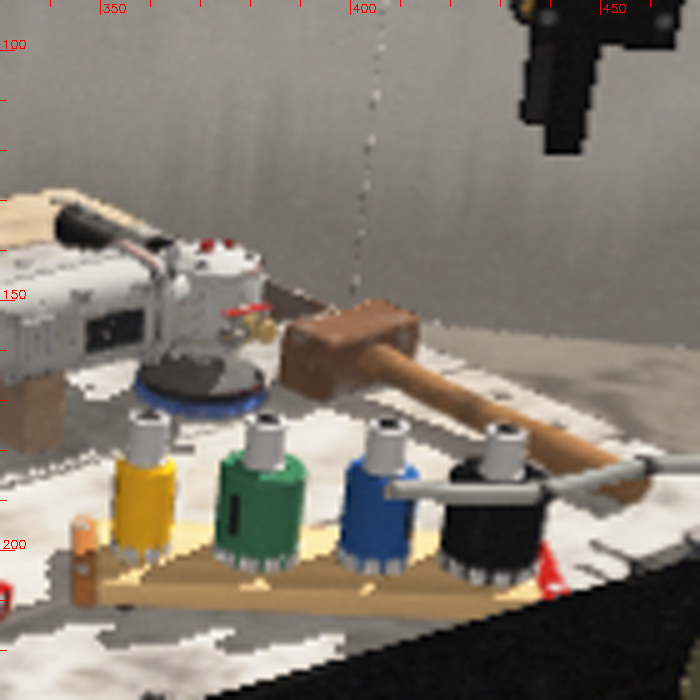

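All four bits stand upright and home. From the red end they run black, blue, green, yellow, and the gripper is clear. Handing in.

```bash
python3 -c "
from cell import workorder; print(workorder.sign_off())"
```

```text
the job is handed in; nothing more can be done
None
```

All four bits are on the carrying board in the stand's order: black on the dowel nearest the red end, then blue, green and yellow. The job was handed in at about 35 s of the 115 s allowed.

- **Placing:** I lowered each bit until it touched down at about the height it was gripped at on the stand (TCP z about 0.095 m). The vertical force turned to +5 to +6.5 N before I let go.
- **Last checks:** The final scene picture shows all four upright and fully seated, with the gripper well clear. The final wrist picture agrees for black, blue and green to within about 3 pixels. Yellow was cut off at the top of that view, so only the scene picture and the contact force confirm it.
- **Problems:** My first two move calls were refused as invalid because the rows left out some keys; the arm did not move. The pink and purple look-alikes were not touched.

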